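# Hang the parts tray in a chain from the sprung bench stand

### The arm

A 7-joint arm with a two-finger parallel gripper is mounted at the origin on the work surface. World frame = base frame: x ahead of the robot, y to its left, z up, the work surface at z = 0. Lengths are in m, angles in rad, forces in N, time in s.
With the tool pointing down it reaches from about 0.425 to 0.875 m from the base axis. Payload 8.4 kg.
Tool frame: the origin (TCP) lies midway between the tips of the shut fingers; the grasp point (between the pads) lies 19 mm behind it; z points along the fingers, y is the direction in which the jaws open and shut (so a half turn about z gives the same grasp; the last joint's range is limited). The gripper opens to 87 mm and grips with 3 to 60 N. Pads are 19 mm wide; open, the fingers measure 117 mm over their backs; the gripper's body (75 mm by 190 mm) begins 51 mm behind the grasp point.
Start: joints at [-1.392, 0.333, 0.04, 1.465, -0.013, 1.343, -0.059], TCP at [0.178, 0.625, 0.19] pointing down, gripper open.
Joint ranges: [-2.58, 2.58], [-0.38, 2.09], [-1.3, 1.39], [0.25, 2.4], [-1.5, 4.64], [0.08, 2.09], [-2.65, 2.65]. Speed limits (rad/s): [2.22, 2.22, 2.79, 2.79, 3.14, 3.14, 3.14].

### API

Orientations are given as a rotation vector (axis times angle).
In Python, from workcell import r gives the robot as it stands.
- The arm moves only by the shell command python3 -m handwheel 'ROWS' [FORCE]. ROWS is text: rows parted by semicolons, each of 7 numbers parted by spaces: the shift along the tool's x, y, z in cm, then the turn, a rotation vector about the tool's x, y, z in rad, then the opening, from -1 (shut) to 1 (fully open). A call has exactly 5 rows; each row is the pose to reach, as a shift and turn from the pose measured when the call began, along the tool's axes at that moment; what a row does not reach only later rows make up. A row lasts 1/8 s, in which the tool goes at most 62.5 mm and 10.7 degrees, less where a joint would pass 70% of its speed; a pose out of reach is approached as far as the arm can. A call with a gripper value outside its range is refused whole. The fingers move at their own pace and stop on an object; FORCE is the grip in N (left out, the last holds). Time passes only in rows, so rows that repeat a pose let the fingers close, or fill a call up. It gives the time, the measured TCP pose, the force and the opening at its end, in the units of the state.
- r.sense(): the state, without advancing time (a new reading comes with each control period).
- r.camera(name): name is "scene" or "side" or "wrist"; returns the picture (480x640x3 uint8, red, green, blue); there is no depth.
- r.get_calibration(name): a dict with "K" (3x3 intrinsics, pixels), "dist_coeffs" ([k1, k2, p1, p2, k3] as OpenCV has them; the pictures are not rectified), "R" (3x3) and "t" (3): a world point X has camera coordinates R X + t; the wrist camera has in their place "hand_eye" (4x4, takes a point from camera to tool coordinates, whose origin is the TCP and whose axes are the flange's). Camera axes: x right, y down, z forward; pixel columns grow to the right and rows downward; lengths in m; the calibration is good to about 2 mm. A picture is of the moment at which its call begins: read the wrist's pose just before it. get_calibration takes no time and is no camera call.
- r.close_job(): hands the job in, once; it reports no verdict.
Trained networks look in the newest picture that a camera, given by its name, has taken for a name from the list of things; names that differ only in an ending like _2 or _b are one class to them, and where a whole thing is asked for, a point or a joint stands for the part that bears it (a point fixed in the world has none). Each returns a list of dicts, best first, with "p" (0 to 1); they miss things now and then, are a little off and sometimes report something else, mostly with a low value. They report only what shows in the picture. A call takes as long as a camera call. They do not tell look-alikes from the thing itself.
- r.find_in(camera, query): "box" ([left, top, right, bottom] in pixels, round what is visible of it).
The state is a dict: "clock": time; "joint_positions": joint angles; "qd": joint speeds; "tau": joint torques, N m; "tool_pos": TCP position; "tcp_rot": TCP orientation; "ft_force": force on the tool from outside, world axes, zero at the start; "ft_torque": the same for the moment, N m; "finger_gap": opening from 0.0 (shut) to 1.0 (fully open).
Only numpy, scipy, OpenCV 4.12 (cv2) and the standard library are available. Lean on these libraries where they do the work, as an engineer would, in place of code of your own. Each camera call takes 0.05 s, during which the arm holds its last target.

### The job

On the jeweller's bench, first lift the steel hanger out of its wooden rest, hang its eye on the bench stand's sprung arm and let go. Then hang the parts tray with the upright stem and wire bail from the hanger's lower snap hook: press the tray's bail gently down past the sprung keeper until it is fully home in the hook, let go, and leave the chain hanging still, with the other things on the bench left where they are.

Things in the scene. Friction and masses are not known exactly. Their poses are not given: they have to be found in the camera images.
- stand_hook (a point): Point on the bench below the hanging place on the stand's arm. x points to the post (axis 110 mm away). The arm is a 7 mm steel rod along x; its top is 278 to 308 mm above the bench, clamped by hand, NOT given: feel for it, or look. A ring hangs on the free 30 mm of rod between the upturned end (18 mm on the -x side, 9 mm above the rod's top) and a stop (16 mm on the +x side, 8 mm high).
- stand: Bench stand, fixed: black foot 124 mm wide, black post 18 mm thick, 415 mm tall; origin on the bench at the post's axis; its arm reaches towards -x. The arm rides on coil springs: it sinks straight down about 2.2 mm per newton of load (45 mm at most) and comes back, so what hangs on it gives way when pressed down.
- hanger_grip (a point): Loose steel hanger, 142 mm tall, 130 g, at first upright in a wooden rest. This point: where to grip its top tab, 122 mm above the hanger's lowest point. z up, x the way a rod passes through its eye. Tab: aluminium block 12 mm (x) by 14 mm (y), from 97 to 142 mm above the lowest point. Below it come a closed eye and then a snap hook.
- hanger_eye (a point): Inner top of the hanger's eye, which rests on the arm's rod when it hangs; 92.5 mm above the hanger's lowest point. Axes as hanger_grip. The eye is a closed loop of 5 mm rod in the y-z plane, opening 26 mm (y) by 34 mm (z, downwards from this point).
- hanger_seat (a point): Where the middle of the tray's bar lies when fully home in the hanger's snap hook: 85 mm below hanger_eye, 7.5 mm above the lowest point. Axes as hanger_grip. The hook is a J of 5 mm rod in the x-z plane: free upright on the -x side (centre 12.5 mm away, top 27 mm above this point), shank on the +x side (centre 12.5 mm), 20 mm free between, open upwards. It can swing.
- hanger_mouth (a point): Middle of the hook's mouth, 24 mm above hanger_seat, on top of the sprung keeper, a plate that closes the mouth. It is hinged at the shank (10 mm on the +x side), reaches 7 mm to the -x side, and folds down when pressed: about 4 N here, less towards -x, far more close to the shank. It springs back over the bar once the bar's centre is about 20 mm below this point.
- hanger: The hanger itself: origin at its lowest point, axes as hanger_grip.
- rest: Wooden rest, fixed, 75 x 55 x 30 mm, origin at its underside's centre; the hanger's foot stands in a slot 22 mm deep: lift it straight up, 25 mm or more.
- tray_grip (a point): Loose parts tray with an upright stem on one side, 210 to 300 g. This point: axis of the aluminium stem (18 mm in x, 14 mm in y, from 4 to 83 mm above the underside), 48 mm above the underside. z up, y along the bar of the bail. Grip the stem across y, fingers tilted 30 to 45 degrees, coming from above on its -x side, so that the space over the dish stays free for the hanger.
- tray_bar (a point): Middle of the bail's top bar (5 mm rod along y), 102 mm above tray_grip and 28 mm to its +x side. Same axes. The bail is a closed loop of rod in the y-z plane, inside 31 mm wide and 54 mm high below the bar. The hook's free upright must pass through it (bail moving along the hanger's +x), then the bar comes down into the mouth. Tray and hanger must never press on each other with more than 16 N.
- tray: The tray itself: steel dish 90 mm wide, 10 mm high, bar 150 mm up, nearly balanced below the bar; origin on its underside, below the bar, axes as tray_grip.
- ring_dish: Bystander: white dish 70 mm wide, 22 mm high, origin at its underside.
- s_hook: Bystander: plain S-shaped hook 66 mm long, 6 mm thick, lying flat.
- bench_block: Bystander: steel block 60 x 60 x 20 mm.
- mandrel: Bystander: steel cone 230 mm tall, 34 mm wide at the foot, standing.
- flat_dish: Bystander: flat steel dish 90 mm wide without stem, 14 mm high.
- jar: Bystander: amber jar 52 mm wide, 60 mm high.
- driver: Bystander: screwdriver 150 mm long, lying.
There are look-alikes about, which are no part of the job. What is shaped like the tray but red is not meant.

How it is judged:
On the way, in this order (a step that is already met when the one before it is completed fails the run):
1. the hanger hangs by its eye on the stand's arm and is let go (horizontal distance between hanger_eye and stand_hook below 0.025 m and height (world z) of hanger_eye above 0.22 m and angle between hanger's own z axis and vertical below 0.35 rad and contact force between the fingers and hanger below 0.1 N), for 0.3 s.
2. the bail's bar is fully home in the hanger's snap hook (z of tray_bar in the frame of hanger_seat between -0.006 and 0.006 m and x of tray_bar in the frame of hanger_seat between -0.012 and 0.012 m and y of tray_bar in the frame of hanger_seat between -0.014 and 0.014 m), for 0.2 s.
At the end, for the whole second after the job is handed in: The hanger hangs by its eye on the arm (25 mm), the tray from it with the bar within 6 mm in height of the hook's bottom and 12 mm along, 14 mm across its middle line; both within 20 degrees of upright, clear of the bench and still (under 60 mm/s) (all of step 2 and horizontal distance between hanger_eye and stand_hook below 0.025 m and height (world z) of hanger_eye above 0.22 m and angle between each of hanger, tray's own z axis and vertical below 0.35 rad and height (world z) of tray above 0.02 m and linear speed of each of tray, hanger below 0.06 m/s); the robot touches nothing.
It fails at once if the tray and the hanger press on each other with more than 16 N (contact force between tray and hanger above 16 N).
It fails at once if a bystander is moved by more than 30 mm (distance of any of ring_dish, s_hook, bench_block, mandrel, flat_dish, jar, driver from where it was at the start of the episode above 0.03 m).
It also fails if it takes over 72 s, if anything falls off the work surface, if the arm or the gripper's body presses on something with over 40 N, if the wrist force passes 120 N, or if a joint passes its speed limit or range.

## Working session

There is one attempt and no reset: what is moved stays moved. The work goes in short steps, Python scripts to look and compute and a shell command to move; the robot and the scene stay as the last step left them, time stands still between calls to the robot, and variables do not carry over. Pictures are saved under pics/ and viewed, and the job is handed in when it is done.

```bash
ls; mkdir -p pics; python3 - <<'E'
from workcell import r
import cv2
print(r.sense())
for n in ["scene","side","wrist"]:
    im=r.camera(n); cv2.imwrite(f"pics/{n}0.png",im[:,:,::-1])
    c=r.get_calibration(n); print(n,c)
E
```

```text
pics
{'clock': 0.0, 'joint_positions': array([-1.39218853,  0.33393544,  0.03990403,  1.46628904, -0.01341954,
        1.34328776, -0.05852361]), 'qd': array([ 0.00045097, -0.00151139,  0.0013437 ,  0.00045872,  0.00084956,
        0.00033585, -0.00014424]), 'tau': array([ 1.05306322e-04, -6.56356144e+01,  1.33534145e+00, -4.03799200e+01,
       -5.96879725e-02,  4.47654014e-02,  1.28384549e-04]), 'tool_pos': array([0.1781598 , 0.62455737, 0.18913518]), 'tcp_rot': array([-4.35075227e-01, -3.11119246e+00,  2.58913518e-03]), 'ft_force': array([0.45874475, 0.99011423, 0.64076625]), 'ft_torque': array([-0.0405445 ,  0.02494887, -0.01290977]), 'finger_gap': 1.0020375413651077}
scene {'K': array([[569.64168289,   0.        , 323.25529551],
       [  0.        , 569.64168289, 232.43472454],
       [  0.        ,   0.        ,   1.        ]]), 'dist_coeffs': array([-0.06290765,  0.        ,  0.        ,  0.        ,  0.        ]), 'R': array([[-0.59124609,  0.80645481,  0.00766155],
       [ 0.45562724,  0.34184801, -0.82191469],
       [-0.66545614, -0.48246304, -0.56955908]]), 't': array([
[... 409 characters left out ...]
3062464,  0.76861911, -0.4730614 ]]), 't': array([-0.50804166,  0.25081897,  0.91128707])}
wrist {'K': array([[431.93797708,   0.        , 318.74369594],
       [  0.        , 431.93797708, 238.97767433],
       [  0.        ,   0.        ,   1.        ]]), 'dist_coeffs': array([-0.09397494,  0.        ,  0.        ,  0.        ,  0.        ]), 'hand_eye': array([[ 7.15965578e-04, -9.54372960e-01, -2.98616377e-01,
         8.16081566e-02],
       [ 9.99998812e-01,  1.09096658e-03, -1.08910397e-03,
        -1.97929988e-04],
       [ 1.36519187e-03, -2.98615242e-01,  9.54372607e-01,
        -1.94740943e-01],
       [ 0.00000000e+00,  0.00000000e+00,  0.00000000e+00,
         1.00000000e+00]])}
```

View pics/scene0.png

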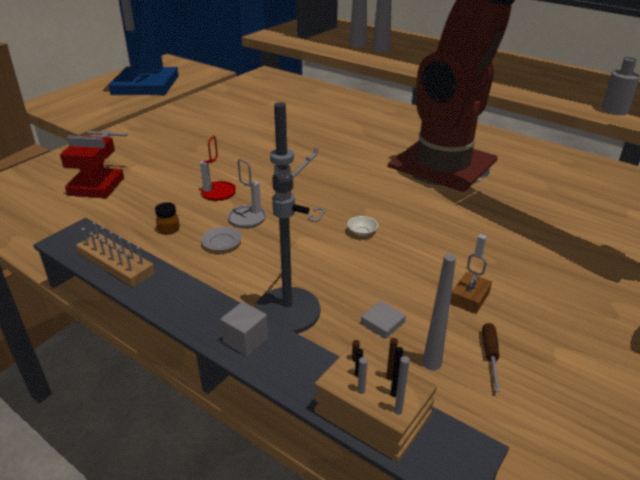

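View pics/side0.png

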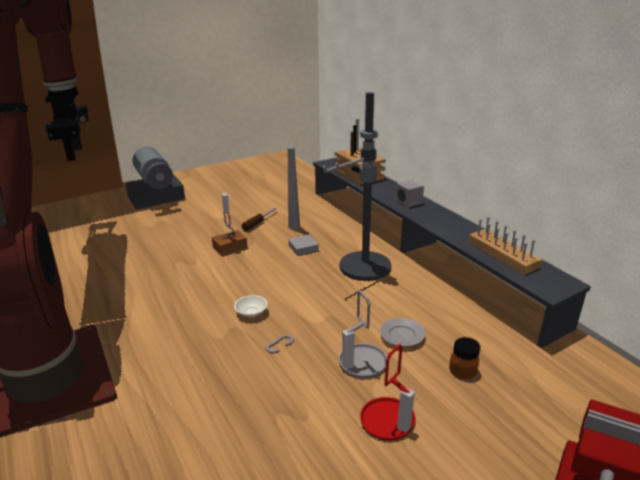

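View pics/wrist0.png

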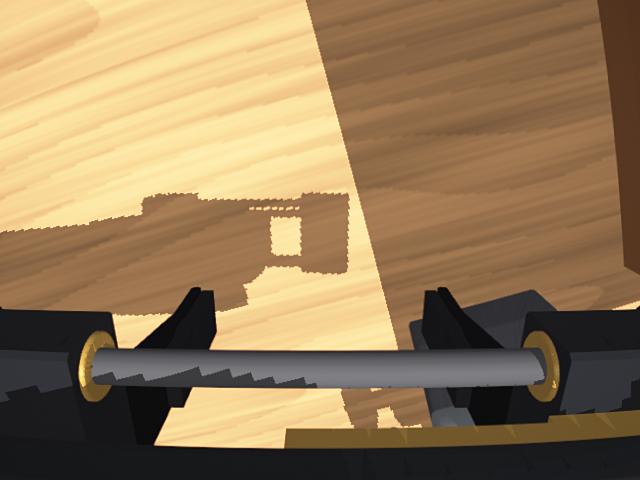

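Scene picture: hanger in rest at about (475,275), stand at (285,220) with its arm towards (313,155), grey tray at (247,205), red look-alike at (215,180). Next, enlarged crops and detector results.

```bash
cat > h.py <<'E'
import numpy as np, cv2
from scipy.spatial.transform import Rotation as Ro
from scipy.optimize import least_squares
from workcell import r
def cam(n,s=None):
    c=r.get_calibration(n)
    if n=="wrist":
        s=s or r.sense(); T=np.eye(4);T[:3,:3]=Ro.from_rotvec(s['tcp_rot']).as_matrix();T[:3,3]=s['tool_pos']
        M=np.linalg.inv(T@c['hand_eye']); return c['K'],c['dist_coeffs'],M[:3,:3],M[:3,3]
    return c['K'],c['dist_coeffs'],np.array(c['R']),np.array(c['t'])
def ray(cm,uv):
    K,d,R,t=cm; p=cv2.undistortPoints(np.array([[uv]],float),K,d)[0,0]
    v=R.T@np.array([p[0],p[1],1]); return -R.T@t, v/np.linalg.norm(v)
def onz(cm,uv,z):
    o,v=ray(cm,uv); return o+v*(z-o[2])/v[2]
def tri(obs):
    A=np.zeros((3,3));b=np.zeros(3);L=[]
    for cm,uv in obs:
        o,v=ray(cm,uv);P=np.eye(3)-np.outer(v,v);A+=P;b+=P@o;L.append((P,o))
    x=np.linalg.solve(A,b); return x,[round(1e3*np.linalg.norm(P@(x-o)),1) for P,o in L]
def proj(cm,X):
    K,d,R,t=cm; return cv2.projectPoints(np.atleast_2d(np.array(X,float)),cv2.Rodrigues(R)[0],t,K,d)[0][:,0]
def crop(im,box,k,fn):
    a,b,c,d=box; cv2.imwrite(fn,cv2.resize(im[b:d,a:c,::-1],None,fx=k,fy=k,interpolation=cv2.INTER_CUBIC))
E
python3 - <<'E'
from h import *
s=cv2.imread("pics/scene0.png")[:,:,::-1];d=cv2.imread("pics/side0.png")[:,:,::-1]
crop(s,(190,90,350,250),5,"pics/a.png");crop(s,(190,90,350,210),5,"pics/a.png");crop(s,(435,220,515,320),6,"pics/b.png")
crop(d,(200,180,290,260),7,"pics/c.png");crop(d,(310,80,410,180),6,"pics/d.png");crop(d,(320,280,440,440),3,"pics/e.png")
for n in ["scene","side"]:
    r.camera(n)
    for q in ["hanger","rest","tray","stand","mandrel","ring_dish","flat_dish","bench_block","jar","driver","s_hook"]:
        print(n,q,[(np.round(x['box']).astype(int).tolist(),round(x['p'],2)) for x in r.find_in(n,q)[:3]])
E
```

```text
scene hanger [([466, 239, 487, 295], 0.74)]
scene rest [([450, 274, 495, 310], 0.79)]
scene tray [([200, 138, 238, 198], 0.93), ([225, 162, 262, 227], 0.74)]
scene stand [([255, 101, 321, 333], 0.7), ([345, 217, 379, 237], 0.63)]
scene mandrel [([423, 253, 458, 369], 0.87), ([258, 104, 322, 332], 0.75), ([228, 163, 266, 231], 0.55)]
scene ring_dish [([346, 215, 376, 236], 0.86), ([466, 236, 489, 292], 0.43)]
scene flat_dish [([201, 227, 243, 251], 0.9)]
scene bench_block [([362, 300, 406, 340], 0.8), ([254, 105, 320, 336], 0.72), ([468, 233, 488, 291], 0.57)]
scene jar [([156, 202, 181, 234], 0.82)]
scene driver [([479, 325, 501, 391], 0.82)]
scene s_hook [([226, 158, 266, 228], 0.68), ([307, 207, 326, 221], 0.59)]
side hanger [([225, 196, 236, 236], 0.59)]
side rest [([212, 231, 248, 260], 0.66)]
side tray [([337, 290, 385, 376], 0.83), ([361, 344, 417, 442], 0.8), ([380, 316, 424, 347], 0.4)]
side stand [([337, 93, 392, 281], 0.75)]
side mandrel [([340, 92, 390, 280], 0.54), ([224, 194, 233, 228], 0.42)]
side ring_dish [([234, 295, 270, 320], 0.7), ([336, 287, 384, 380], 0.6)]
side flat_dish [([382, 317, 426, 345], 0.66)]
side bench_block [([290, 235, 318, 254], 0.57)]
side jar [([450, 337, 482, 381], 0.73), ([288, 147, 300, 232], 0.28)]
side driver [([240, 209, 275, 232], 0.56)]
side s_hook [([266, 334, 292, 354], 0.42)]
```

```bash
python3 - <<'E'
import cv2,numpy as np
a=[cv2.imread(f"pics/{x}.png") for x in "bc"]
h=600
a=[cv2.resize(x,(int(x.shape[1]*h/x.shape[0]*0.62),int(h*.62))) for x in a]
cv2.imwrite("pics/bc.png",np.hstack(a))
E
```

```text
(no output)
```

View pics/a.png

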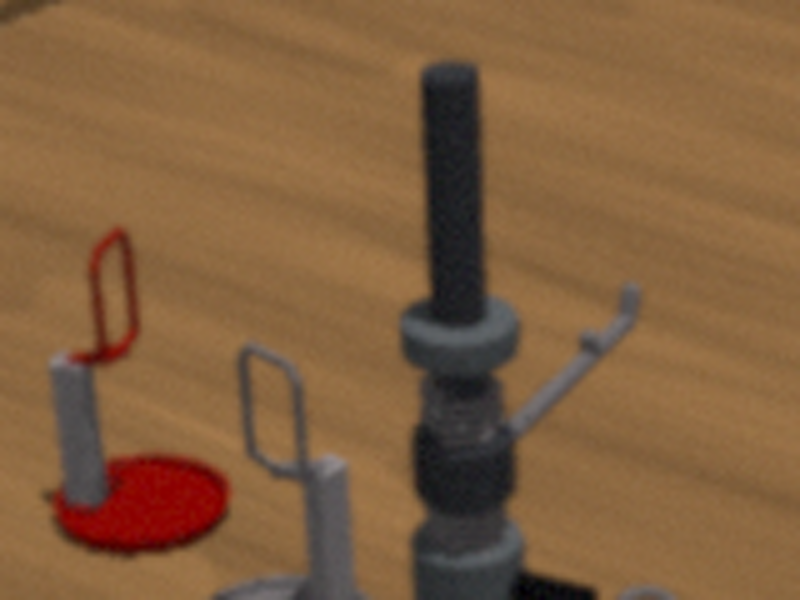

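View pics/b.png

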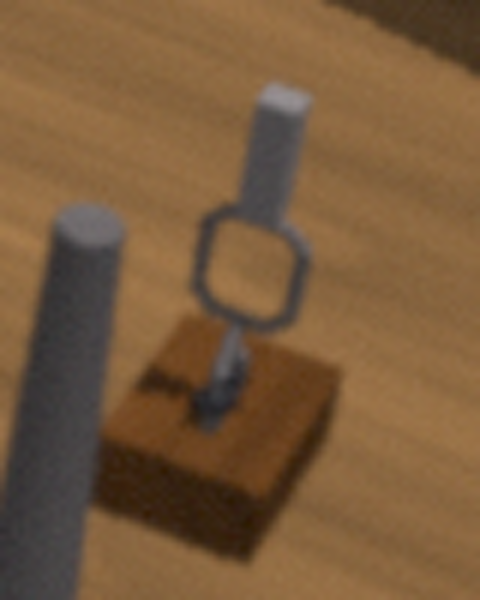

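View pics/c.png

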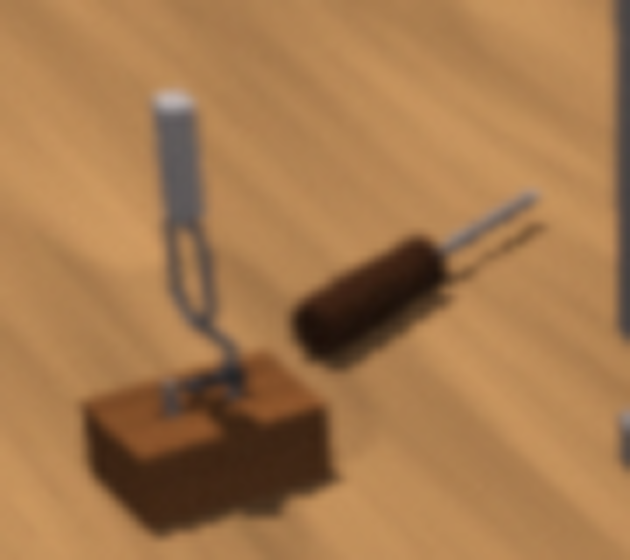

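View pics/d.png

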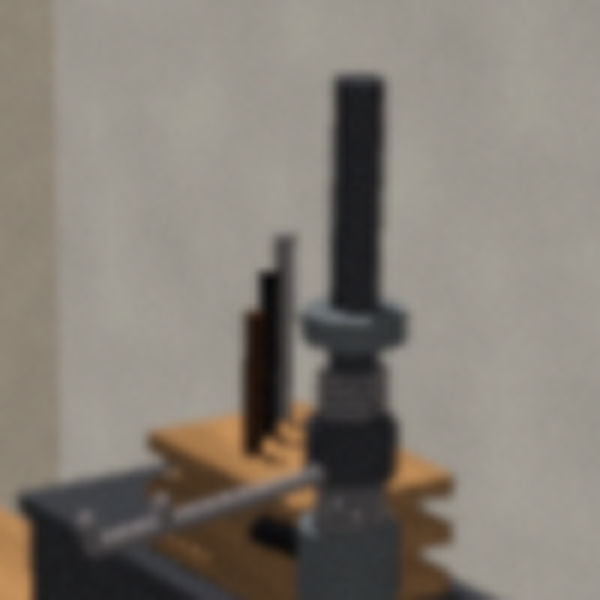

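View pics/e.png

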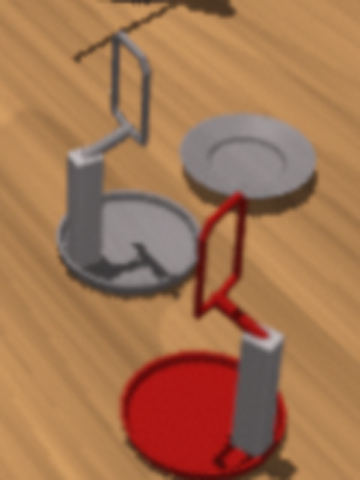

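```bash
python3 - <<'E'
from h import *
S=cam("scene");D=cam("side")
print("cams",-S[2].T@S[3],-D[2].T@D[3])
a=lambda u,v:(190+u/5-.4,90+v/5-.4)
b=lambda u,v:(435+u/6-.4,220+v/6-.4)
c=lambda u,v:(200+u/7-.4,180+v/7-.4)
d=lambda u,v:(310+u/6-.4,80+v/6-.4)
e=lambda u,v:(320+u/3-.4,280+v/3-.4)
P={"posttop":(a(450,70),d(358,78)),"armend":(a(631,288),d(87,517)),"stop":(a(593,338),d(160,505)),"root":(a(513,432),d(318,474)),
"tabtop":(b(287,97),c(173,100)),"tabbot":(b(262,215),c(182,222)),"eyec":(b(250,265),c(192,270)),
"stemtop":(a(327,465),e(85,157)),"bar1":(a(250,350),e(122,38)),"bar2":(a(295,378),e(148,70)),"bar1x":(a(250,350),e(148,70)),"bar2x":(a(295,378),e(122,38)),
"loopbot_l":(a(252,455),e(113,105)),"loopbot_r":(a(300,475),e(145,142))}
for k,(u,v) in P.items():
    x,er=tri([(S,u),(D,v)]); print(k,np.round(x,4),er)
E
```

```text
cams [1.33989748 0.55997609 0.73800591] [ 0.11040989 -0.85074661  0.64459326]
posttop [0.7288 0.0345 0.414 ] [np.float64(0.1), np.float64(0.1)]
armend [0.6053 0.0092 0.2862] [np.float64(0.1), np.float64(0.1)]
stop [0.6382 0.0169 0.282 ] [np.float64(0.4), np.float64(0.4)]
root [0.7071 0.0309 0.2781] [np.float64(5.2), np.float64(5.2)]
tabtop [0.4869 0.2982 0.1484] [np.float64(0.6), np.float64(0.6)]
tabbot [0.4851 0.2972 0.1021] [np.float64(0.7), np.float64(0.7)]
eyec [0.4866 0.2969 0.083 ] [np.float64(1.0), np.float64(1.0)]
stemtop [ 0.5034 -0.2438  0.0805] [np.float64(0.4), np.float64(0.4)]
bar1 [ 0.5329 -0.2476  0.1532] [np.float64(7.0), np.float64(7.0)]
bar2 [ 0.5321 -0.2458  0.135 ] [np.float64(10.3), np.float64(10.3)]
bar1x [ 0.5294 -0.2636  0.1444] [np.float64(1.9), np.float64(1.9)]
bar2x [ 0.5357 -0.2296  0.144 ] [np.float64(1.1), np.float64(1.1)]
loopbot_l [ 0.535  -0.2442  0.103 ] [np.float64(10.9), np.float64(10.9)]
loopbot_r [ 0.5316 -0.247   0.0847] [np.float64(9.8), np.float64(9.8)]
```

```bash
python3 - <<'E'
from h import *
S=cam("scene");D=cam("side")
b=lambda u,v:(435+u/6-.4,220+v/6-.4)
c=lambda u,v:(200+u/7-.4,180+v/7-.4)
print("side tip",onz(D,c(170,383),.0425),"shank",onz(D,c(240,365),.0425),onz(D,c(240,380),.0425))
print("scene tip",onz(S,b(210,415),.0425),"shank",onz(S,b(240,365),.0425))
for p in [(190,315),(342,372),(105,440),(262,497)]: print("rest corner",onz(S,b(*p),.03)[:2])
for p in [(85,405),(270,352),(325,405),(145,460)]: print("rest corner side",onz(D,c(*p),.03)[:2])
print("eye plane scene", onz(S,b(197,265),.083),onz(S,b(307,270),.083))
s=r.sense();R=Ro.from_rotvec(s['tcp_rot']).as_matrix();print(R)
E
```

```text
side tip [0.47287644 0.29189927 0.0425    ] shank [0.50012793 0.29199627 0.0425    ] [0.49570092 0.28071585 0.0425    ]
scene tip [0.51203223 0.30254821 0.0425    ] shank [0.48323563 0.29995437 0.0425    ]
rest corner [0.45343239 0.27091392]
rest corner [0.4511545  0.32384204]
rest corner [0.52854136 0.27602146]
rest corner [0.52403532 0.32767891]
rest corner side [0.44713106 0.31542387]
rest corner side [0.52191968 0.31988674]
rest corner side [0.52310512 0.26909245]
rest corner side [0.45146662 0.26352611]
eye plane scene [0.49516655 0.28367038 0.083     ] [0.47671186 0.3127676  0.083     ]
[[-9.61651334e-01  2.74274885e-01  2.01643976e-06]
 [ 2.74274884e-01  9.61651331e-01 -7.88813786e-05]
 [-2.35742930e-05 -7.53033242e-05 -9.99999997e-01]]
```

```bash
cat >> h.py <<'E'
def Rdown(ang,tilt=0,side=1):
    # tool y axis (jaws) horizontal at world angle ang; z down, x = y cross z ; tilt: rotate about tool y
    y=np.array([np.cos(ang),np.sin(ang),0]);z=np.array([0,0,-1.]);x=np.cross(y,z)
    return np.c_[x,y,z]@Ro.from_rotvec([0,tilt,0]).as_matrix()
def go(p,R,s=None):
    s=s or r.sense();Rn=Ro.from_rotvec(s['tcp_rot']).as_matrix()
    sh=Rn.T@(np.array(p)-s['tool_pos'])*100;rv=Ro.from_matrix(Rn.T@R).as_rotvec()
    print("shift cm",np.round(sh,2),"turn",np.round(rv,3),"deg",round(np.degrees(np.linalg.norm(rv)),1))
E
python3 - <<'E'
from h import *
go([.47,.298,.25],Rdown(np.pi/2+.06))
E
```

```text
shift cm [-37.02 -23.45  -6.  ] turn [-0.     0.    -0.338] deg 19.4
```

```bash
python3 -m handwheel '-5 -3 -6 0 0 -0.05 1; -11 -7 -6 0 0 -0.12 1; -17 -11 -6 0 0 -0.19 1; -22 -14 -6 0 0 -0.26 1; -27 -17 -6 0 0 -0.338 1'; python3 - <<'E'
from h import *
go([.47,.298,.25],Rdown(np.pi/2+.06))
E
```

```text
clock: 1.98
tool_pos: [0.3744, 0.4054, 0.2503]
tcp_rot: [-0.098, 3.14, 0.001]
ft_force: [0.7, 0.8, -0.5]
finger_gap: 0.997
shift cm [ -8.87 -11.32   0.03] turn [0.001 0.001 0.003] deg 0.2
```

```bash
python3 -m handwheel '-4.5 -5.5 0 0 0 0 1; -8.5 -11 0 0 0 0 1; -8.9 -11.3 0 0 0 0 1; -8.9 -11.3 0 0 0 0 1; -8.9 -11.3 0 0 0 0 1'; python3 - <<'E'
from h import *
s=r.sense();im=r.camera("wrist");np.save("w1.npy",np.r_[s['tool_pos'],s['tcp_rot']])
cv2.imwrite("pics/w1.png",im[:,:,::-1])
for q in ["hanger","rest"]: print(q,[(np.round(x['box']).astype(int).tolist(),round(x['p'],2)) for x in r.find_in("wrist",q)[:3]])
W=cam("wrist",s)
# predicted points
print(s['clock'],s['tool_pos'],proj(W,[[.4869,.298,.15],[.4869,.298,.105],[.4869,.298,.1],[.5,.298,.04],[.475,.298,.04]]).round())
E
```

```text
clock: 2.6
tool_pos: [0.4693, 0.2995, 0.2502]
tcp_rot: [0.101, -3.14, -0.002]
ft_force: [-0.6, -0.0, 0.4]
finger_gap: 0.998
hanger [([297, 192, 336, 258], 0.74)]
rest [([293, 167, 343, 247], 0.66)]
2.6 [0.46933044 0.29954169 0.25021284] [[316. 248.]
 [316. 231.]
 [316. 229.]
 [316. 225.]
 [317. 200.]]
```

View pics/w1.png

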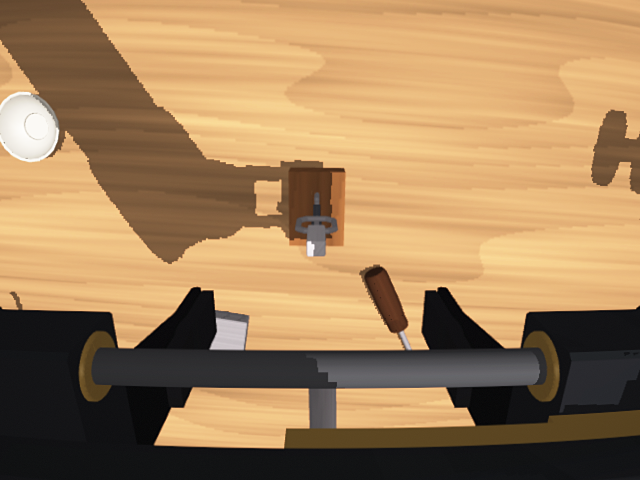

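```bash
python3 - <<'E'
from h import *
im=cv2.imread("pics/w1.png")[:,:,::-1]
crop(im,(280,155,360,265),7,"pics/w1c.png")
E
```

```text
(no output)
```

View pics/w1c.png

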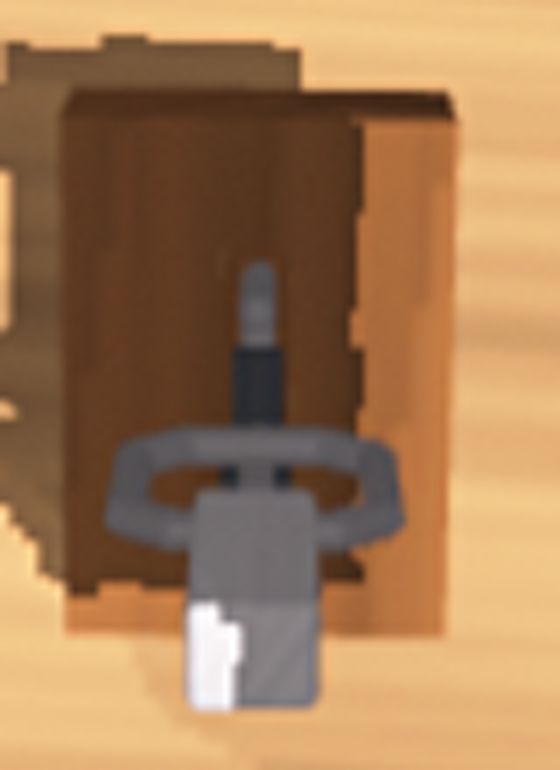

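```bash
python3 - <<'E'
from h import *
s=r.sense();W=cam("wrist",s)
a=lambda u,v:(280+u/7-.4,155+v/7-.4)
print(onz(W,a(253,655),.15),onz(W,a(258,290),.0425))
go([.4875,.2975,.111],Rdown(np.pi/2+.06))
E
```

```text
[0.48687595 0.29790542 0.15      ] [0.47093858 0.29682043 0.0425    ]
shift cm [-1.8  -0.34 13.92] turn [0.001 0.    0.005] deg 0.3
```

```bash
python3 -m handwheel '-1.77 -0.2 3 0 0 0 1; -1.77 -0.2 7 0 0 0 1; -1.77 -0.2 10.5 0 0 0 1; -1.77 -0.2 13.5 0 0 0 1; -1.77 -0.2 13.9 0 0 0 1'; python3 -m handwheel '0 0 0 0 0 0 -1;0 0 0 0 0 0 -1;0 0 0 0 0 0 -1;0 0 0 0 0 0 -1;0 0 0 0 0 0 -1' 30; python3 - <<'E'
from h import *
print(r.sense())
E
```

```text
clock: 3.38
tool_pos: [0.4854, 0.2989, 0.1093]
tcp_rot: [0.105, -3.137, 0.002]
ft_force: [-0.3, -0.1, 1.3]
finger_gap: 1.001
clock: 4.0
tool_pos: [0.4855, 0.2989, 0.1095]
tcp_rot: [0.104, -3.137, 0.002]
ft_force: [-0.5, -0.6, 0.5]
finger_gap: 0.519
{'clock': 4.0, 'joint_positions': array([-0.88064681,  0.23279436,  0.2906688 ,  1.77623556, -0.07327713,
        1.1457862 ,  1.07037698]), 'qd': array([ 1.65028456e-03,  2.21084615e-03,  3.08342999e-05,  2.03559657e-03,
       -1.79006968e-04, -1.53953631e-03,  1.36682365e-03]), 'tau': array([-1.31146959e-02, -5.31030643e+01,  3.23339649e+00, -3.76394963e+01,
        8.59606778e-03,  1.05250112e-01, -8.35855717e-04]), 'tool_pos': array([0.48548025, 0.29886303, 0.10953336]), 'tcp_rot': array([ 1.04409663e-01, -3.13720250e+00,  1.55055834e-03]), 'ft_force': array([-0.5320869 , -0.62419403,  0.4726378 ]), 'ft_torque': array([ 0.0447857 ,  0.04031105, -0.00998451]), 'finger_gap': 0.5193917284231763}
```

Still closing (gap 0.52); continue.

```bash
python3 -m handwheel '0 0 0 0 0 0 -1;0 0 0 0 0 0 -1;0 0 0 0 0 0 -1;0 0 0 0 0 0 -1;0 0 0 0 0 0 -1' 30; python3 - <<'E'
from h import *
s=r.sense()
# hook target: stand x axis angle, hook pos
post=np.array([.7288,.0345]);end=np.array([.6053,.0092]);v=post-end;th=np.arctan2(v[1],v[0]);u=v/np.linalg.norm(v)
hk=post-.11*u;print(th,hk,u)
pre=hk-.075*u
go([s['tool_pos'][0],s['tool_pos'][1],.34],Rdown(np.pi/2+th))
print(pre);go([*pre,.34],Rdown(np.pi/2+th))
E
```

```text
clock: 4.62
tool_pos: [0.4855, 0.2989, 0.1095]
tcp_rot: [0.104, -3.137, 0.002]
ft_force: [-0.1, 0.2, -0.7]
finger_gap: 0.152
0.20206260748310217 [0.62103798 0.01242406] [0.97965472 0.2006904 ]
shift cm [ 6.000e-02 -2.000e-02 -2.305e+01] turn [-0.001 -0.003 -0.135] deg 7.8
[ 0.54756388 -0.00262772]
shift cm [ -4.13 -30.52 -23.03] turn [-0.001 -0.003 -0.135] deg 7.8
```

```bash
python3 -m handwheel '0 0 -3 0 0 0 -1; 0 0 -8 0 0 0 -1; 0 0 -14 0 0 0 -1; -0.6 -4 -19.5 0 0 -0.03 -1; -1.2 -9 -19.5 0 0 -0.06 -1'; python3 - <<'E'
from h import *
go([.5476,-.0026,.305],Rdown(np.pi/2+.202))
E
```

```text
clock: 5.25
tool_pos: [0.5052, 0.211, 0.3084]
tcp_rot: [-0.205, 3.132, 0.003]
ft_force: [1.1, -1.2, -2.0]
finger_gap: 0.155
shift cm [ -1.42 -21.73   0.3 ] turn [ 0.002  0.003 -0.071] deg 4.1
```

```bash
python3 -m handwheel '-0.3 -5 0.3 0 0 -0.02 -1; -0.7 -10.5 0.3 0 0 -0.04 -1; -1 -16 0.3 0 0 -0.06 -1; -1.4 -21 0.3 0 0 -0.07 -1; -1.4 -21.7 0.3 0 0 -0.07 -1'; python3 - <<'E'
from h import *
s=r.sense();im=r.camera("wrist");cv2.imwrite("pics/w2.png",im[:,:,::-1]);print(s['tool_pos'],Ro.from_rotvec(s['tcp_rot']).as_matrix())
for n in ["scene","side"]:
    im=r.camera(n);cv2.imwrite(f"pics/{n}2.png",im[:,:,::-1])
    crop(im,*[((220,80,380,230),5,"pics/s2.png"),((250,80,410,230),5,"pics/d2.png")][n=="side"])
W=cam("wrist",s);print(proj(W,[[.6053,.0092,.286],[.621,.0124,.278],[.6382,.0169,.282]]))
E
```

```text
clock: 5.88
tool_pos: [0.5474, -0.007, 0.3051]
tcp_rot: [-0.304, 3.124, 0.001]
ft_force: [0.3, 0.2, -1.6]
finger_gap: 0.151
[ 0.54741789 -0.00696356  0.30511427] [[-9.81204287e-01 -1.92952575e-01  2.72966236e-03]
 [-1.92950351e-01  9.81207950e-01  1.05861756e-03]
 [-2.88262939e-03  5.12030781e-04 -9.99995714e-01]]
[[328.12187689 363.151835  ]
 [327.82532622 378.19583877]
 [329.49705111 406.36137594]]
```

View pics/w2.png

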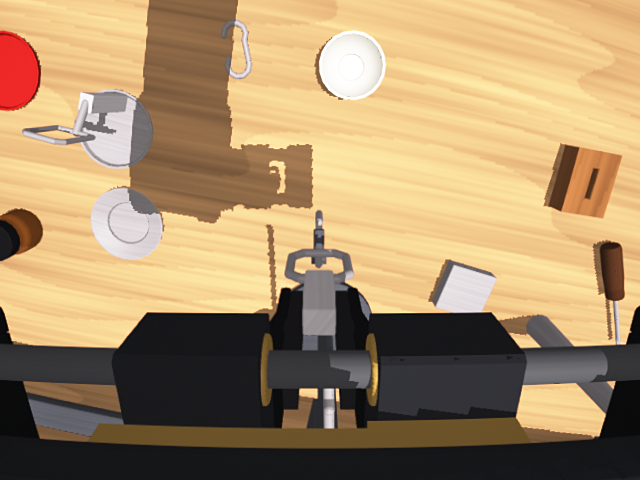

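View pics/s2.png

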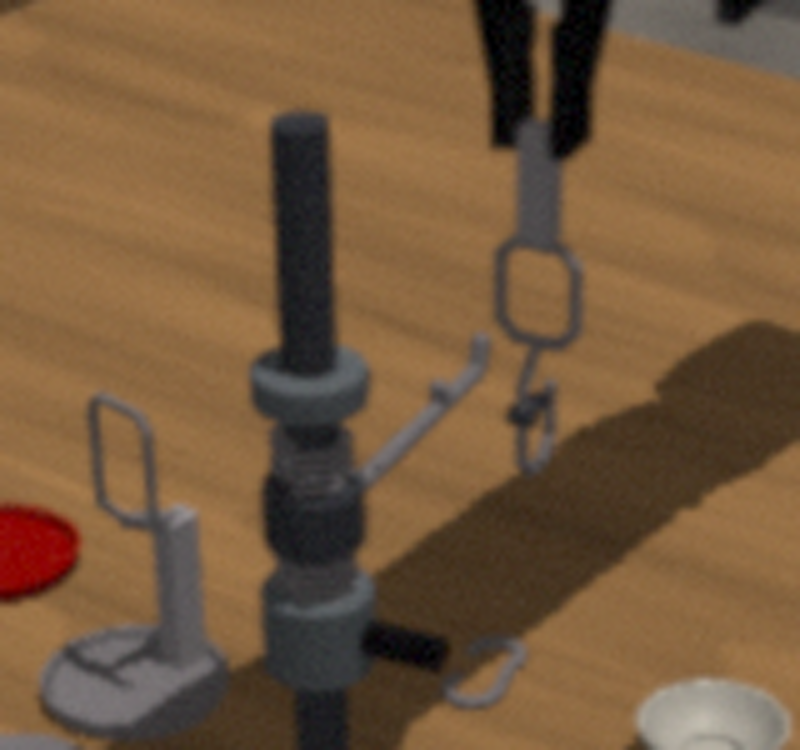

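View pics/d2.png

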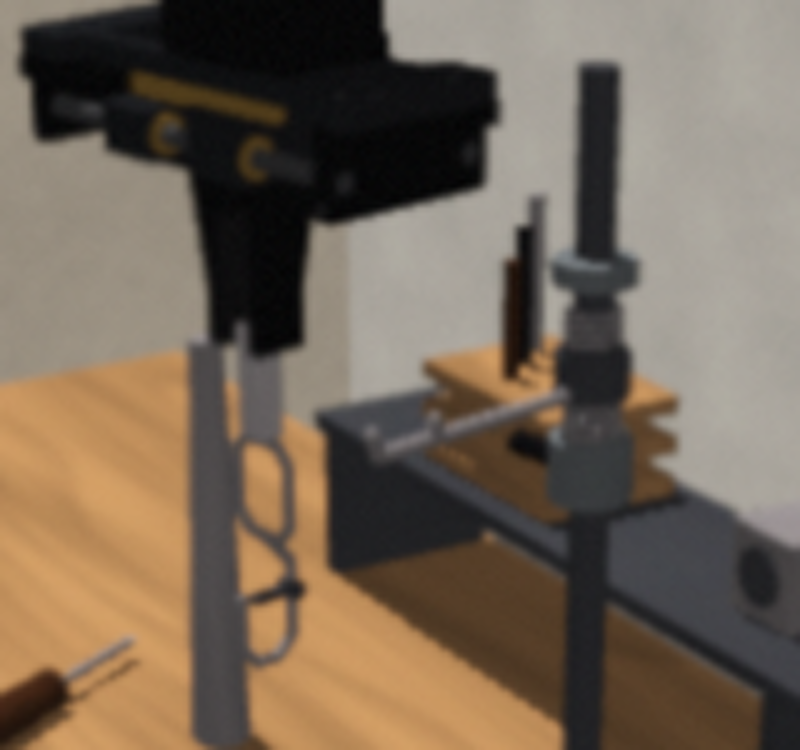

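```bash
python3 - <<'E'
from h import *
S=cam("scene");D=cam("side")
a=lambda u,v:(220+u/5-.4,80+v/5-.4)
d=lambda u,v:(250+u/5-.4,80+v/5-.4)
for k,p,q in [("eyetop rod",(540,243),(265,440)),("eyebot rod",(538,343),(267,535)),("hookbottom",(533,470),(263,660)),("armend top",(481,340),(373,430)),("armrodend",(476,372),(375,457)),("stop top",(440,385),(434,415)),("posttop",(300,122),(600,66))]:
    print(k,*tri([(S,a(*p)),(D,d(*q))]))
E
```

```text
eyetop rod [ 0.54866306 -0.00617418  0.29810084] [np.float64(0.2), np.float64(0.2)]
eyebot rod [ 0.5492744  -0.00540557  0.25803231] [np.float64(0.4), np.float64(0.4)]
hookbottom [ 0.54756576 -0.00594484  0.20377218] [np.float64(2.6), np.float64(2.6)]
armend top [0.60618302 0.01001165 0.28603043] [np.float64(0.1), np.float64(0.1)]
armrodend [0.60743728 0.00952516 0.27409889] [np.float64(0.8), np.float64(0.8)]
stop top [0.63928172 0.01718206 0.28396931] [np.float64(0.2), np.float64(0.2)]
posttop [0.72954105 0.03483818 0.41358101] [np.float64(0.2), np.float64(0.2)]
```

```bash
python3 - <<'E'
from h import *
s=r.sense()
go(s['tool_pos']+[.0727,.0187,0],Rdown(np.pi/2+.2))
E
```

```text
shift cm [-7.5   0.38  0.02] turn [0.002 0.002 0.001] deg 0.2
```

```bash
python3 -m handwheel '-1 0.4 0 0 0 0 -1; -3 0.4 0 0 0 0 -1; -5 0.4 0 0 0 0 -1; -7 0.4 0 0 0 0 -1; -7.5 0.4 0 0 0 0 -1'; python3 - <<'E'
from h import *
s=r.sense();print(s['tool_pos'])
for n in ["scene","side"]:
    im=r.camera(n);cv2.imwrite(f"pics/{n}3.png",im[:,:,::-1])
    crop(im,*[((240,100,360,200),6,"pics/s3.png"),((290,100,410,220),6,"pics/d3.png")][n=="side"])
E
```

```text
clock: 6.65
tool_pos: [0.6207, 0.0199, 0.3039]
tcp_rot: [-0.32, 3.124, 0.003]
ft_force: [-0.0, 0.3, -1.4]
finger_gap: 0.151
[0.620737   0.01992744 0.30386189]
```

View pics/s3.png

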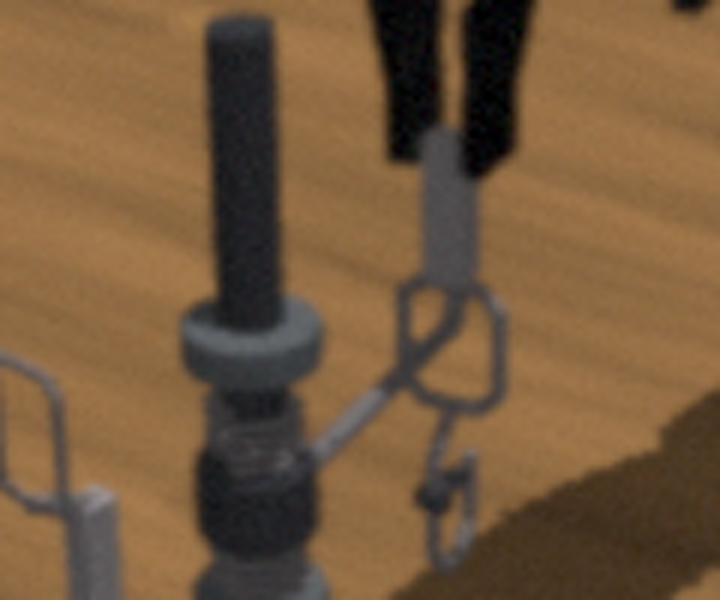

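View pics/d3.png

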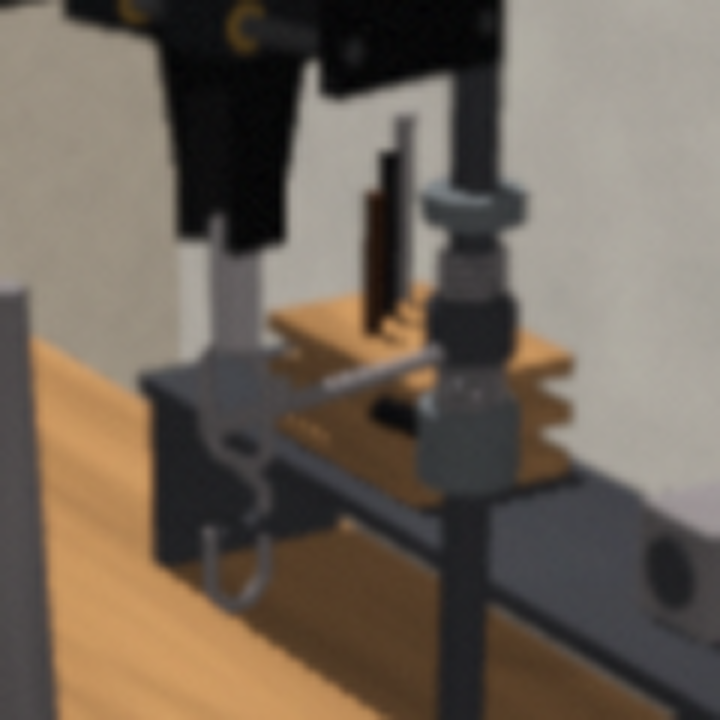

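```bash
python3 - <<'E'
from h import *
s=r.sense();print(s['clock'],s['tool_pos'],s['qd'].round(3),s['ft_force'])
S=cam("scene");D=cam("side")
a=lambda u,v:(240+u/6-.4,100+v/6-.4)
d=lambda u,v:(290+u/6-.4,100+v/6-.4)
for k,p,q in [("tabbot",(450,280),(238,350)),("eyebot rod",(450,408),(238,445)),("hookbottom",(448,565),(237,605)),("posttop",(240,25),(476,-40))]:
    print(k,*tri([(S,a(*p)),(D,d(*q))]))
E
```

```text
6.75 [0.62009179 0.01870766 0.30431114] [ 0.003 -0.029  0.01   0.017  0.012  0.004 -0.001] [-1.21855675 -0.2417105  -1.56043256]
tabbot [0.62234049 0.01862895 0.29708994] [np.float64(0.7), np.float64(0.7)]
eyebot rod [0.62687677 0.02384412 0.25963295] [np.float64(0.9), np.float64(0.9)]
hookbottom [0.62305569 0.01963149 0.2022747 ] [np.float64(0.5), np.float64(0.5)]
posttop [0.72787248 0.03401813 0.41344069] [np.float64(0.3), np.float64(0.3)]
```

```bash
python3 -m handwheel '0 -0.6 0 0 0 0 -1; 0 -0.6 0 0 0 0 -1; 0 -0.6 0 0 0 0 -1; 0 -0.6 0 0 0 0 -1; 0 -0.6 0 0 0 0 -1'; python3 - <<'E'
from h import *
s=r.sense();print(s['clock'],s['tool_pos'],s['qd'].round(3),s['ft_force'])
im=r.camera("scene");crop(im,(240,100,360,200),6,"pics/s4.png")
E
```

```text
clock: 7.38
tool_pos: [0.6212, 0.0129, 0.3043]
tcp_rot: [-0.318, 3.124, 0.003]
ft_force: [0.4, -0.2, -1.2]
finger_gap: 0.155
7.375 [0.62122588 0.01290775 0.30433753] [-0.001  0.001  0.     0.001  0.    -0.    -0.001] [ 0.41858954 -0.1984151  -1.19932938]
```

View pics/s4.png

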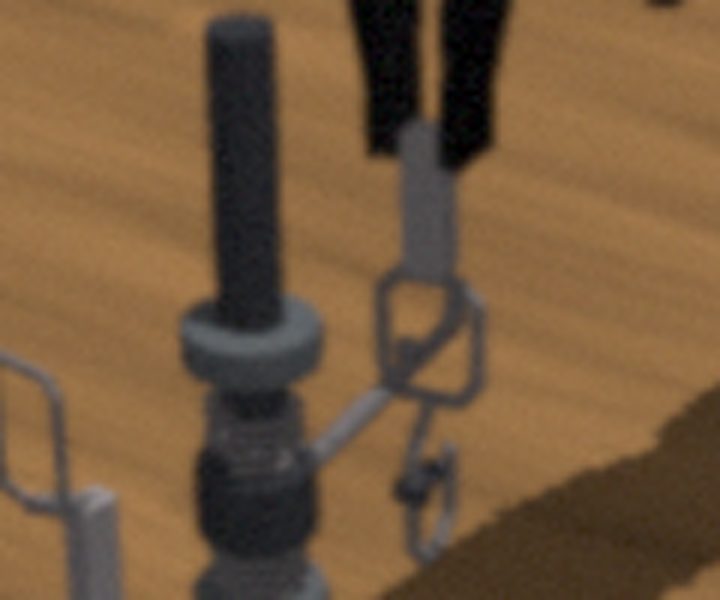

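```bash
python3 -m handwheel '0 0 0.5 0 0 0 -1; 0 0 1 0 0 0 -1; 0 0 1.5 0 0 0 -1; 0 0 1.9 0 0 0 -1; 0 0 1.9 0 0 0 -1';python3 -m handwheel '0 0 0 0 0 0 -1; 0 0 0.15 0 0 0 -1; 0 0 0.3 0 0 0 -1; 0 0 0.3 0 0 0 -1; 0 0 0.3 0 0 0 -1'; python3 - <<'E'
from h import *
im=r.camera("scene");crop(im,(240,100,360,200),6,"pics/s5.png")
S=cam("scene")
E
```

```text
clock: 8.05
tool_pos: [0.6212, 0.013, 0.2851]
tcp_rot: [-0.318, 3.125, 0.003]
ft_force: [0.5, 0.3, 0.7]
finger_gap: 0.156
clock: 8.68
tool_pos: [0.6212, 0.0129, 0.2822]
tcp_rot: [-0.318, 3.124, 0.003]
ft_force: [-0.1, -0.2, 1.2]
finger_gap: 0.153
```

View pics/s5.png

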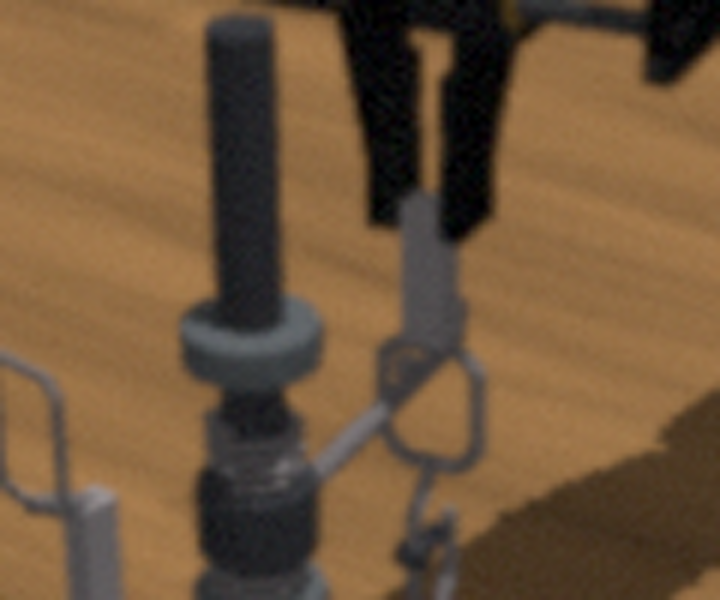

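```bash
python3 -m handwheel '0 0 -0.2 0 0 0 -1; 0 0 -0.2 0 0 0 -0.4; 0 0 -0.2 0 0 0 0; 0 0 -0.2 0 0 0 0; 0 0 -0.2 0 0 0 0.2';python3 -m handwheel '0 0 -1 0 0 0 0.2; 0 0 -3 0 0 0 0.2; 0 0 -6 0 0 0 0.2; 0 0 -9 0 0 0 0.2; 0 0 -10 0 0 0 1'; python3 - <<'E'
from h import *
for n in ["scene","side"]:
    im=r.camera(n);cv2.imwrite(f"pics/{n}6.png",im[:,:,::-1])
    crop(im,*[((220,100,340,250),5,"pics/s6.png"),((290,100,410,220),5,"pics/d6.png")][n=="side"])
E
```

```text
clock: 9.35
tool_pos: [0.6212, 0.013, 0.2842]
tcp_rot: [-0.318, 3.124, 0.003]
ft_force: [-0.3, 0.5, 0.4]
finger_gap: 0.52
clock: 9.98
tool_pos: [0.6217, 0.0125, 0.3865]
tcp_rot: [-0.317, 3.121, 0.003]
ft_force: [-0.1, -0.3, -0.5]
finger_gap: 0.65
```

View pics/s6.png

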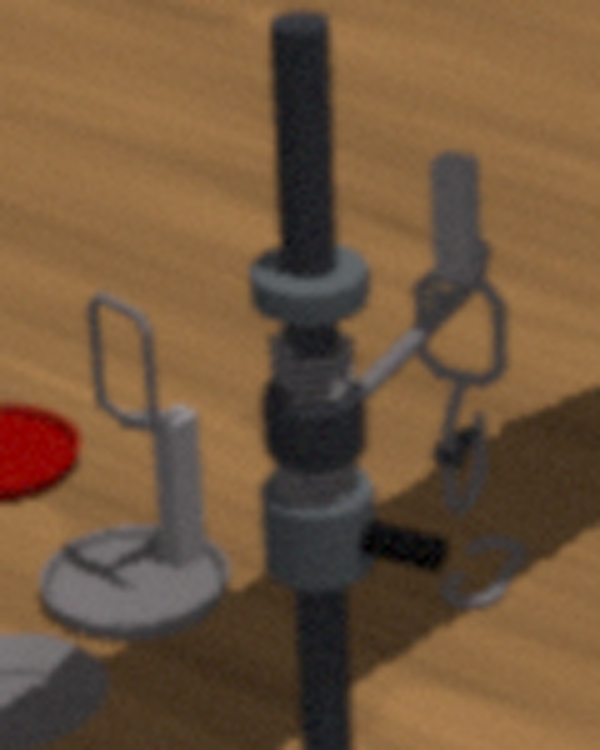

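View pics/d6.png

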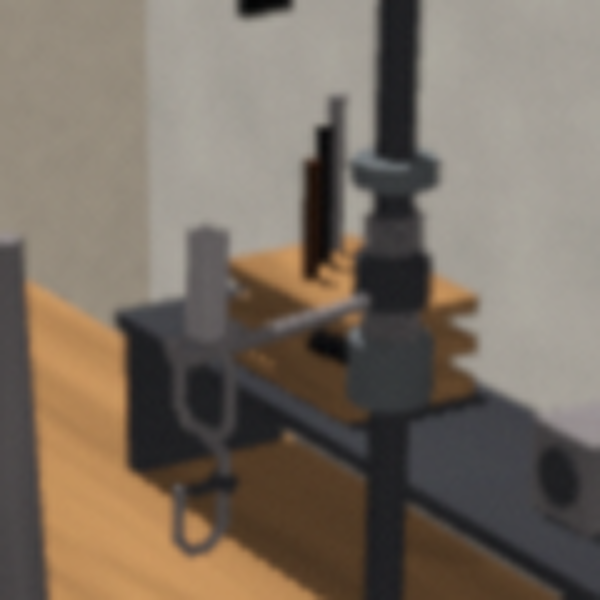

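```bash
python3 - <<'E'
from h import *
S=cam("scene");D=cam("side")
a=lambda u,v:(190+u/5-.4,90+v/5-.4)
e=lambda u,v:(320+u/3-.4,280+v/3-.4)
P={"redstem":(a(72,360),e(262,340)),"redbarA":(a(122,230),e(203,235)),"redbarB":(a(97,262),e(240,197)),"redbarA'":(a(122,230),e(240,197)),"redbarB'":(a(97,262),e(203,235))}
for k,(u,v) in P.items():
    x,er=tri([(S,u),(D,v)]); print(k,np.round(x,4),er)
# view pose
go([.44,-.235,.30],Rdown(np.pi/2-.15,0))
E
```

```text
redstem [ 0.5002 -0.415   0.0802] [np.float64(0.1), np.float64(0.1)]
redbarA [ 0.4744 -0.3958  0.1463] [np.float64(1.0), np.float64(1.0)]
redbarB [ 0.5066 -0.3812  0.1457] [np.float64(0.2), np.float64(0.2)]
redbarA' [ 0.4939 -0.3856  0.1554] [np.float64(6.6), np.float64(6.6)]
redbarB' [ 0.4869 -0.3915  0.1363] [np.float64(8.1), np.float64(8.1)]
shift cm [ 22.78 -20.62   8.4 ] turn [0.002 0.002 0.352] deg 20.2
```

```bash
python3 -m handwheel '4 -3 0 0 0 0.07 1; 8 -7 0 0 0 0.14 1; 12 -11 1 0 0 0.21 1; 16 -15 3 0 0 0.28 1; 19 -19 5 0 0 0.352 1'; python3 - <<'E'
from h import *
go([.45,-.24,.29],Rdown(np.pi/2-.15,0))
E
```

```text
clock: 10.7
tool_pos: [0.4719, -0.2129, 0.3326]
tcp_rot: [0.238, 3.131, 0.005]
ft_force: [0.6, 0.2, 1.0]
finger_gap: 0.999
shift cm [ 1.76 -3.02  4.24] turn [ 0.004  0.001 -0.002] deg 0.2
```

```bash
python3 -m handwheel '1 -1.5 2 0 0 0 1; 1.8 -3 4.2 0 0 0 1; 1.8 -3 4.2 0 0 0 1; 1.8 -3 4.2 0 0 0 1; 1.8 -3 4.2 0 0 0 1'; python3 - <<'E'
from h import *
s=r.sense();im=r.camera("wrist");cv2.imwrite("pics/w7.png",im[:,:,::-1]);print(s['tool_pos'])
W=cam("wrist",s);print(proj(W,[[.5034,-.2438,.083],[.5325,-.2466,.15]]))
E
```

```text
clock: 11.32
tool_pos: [0.4505, -0.239, 0.291]
tcp_rot: [0.236, 3.13, 0.005]
ft_force: [0.4, -1.1, -0.1]
finger_gap: 1.003
[ 0.45054722 -0.23902276  0.29101684]
[[322.06362322 246.92341054]
 [324.53449178 304.06288601]]
```

View pics/w7.png

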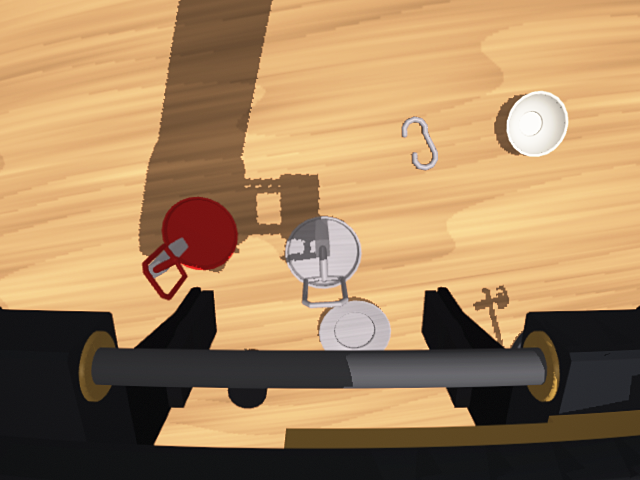

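```bash
python3 - <<'E'
from h import *
im=cv2.imread("pics/w7.png")[:,:,::-1]
crop(im,(280,205,375,315),7,"pics/w7c.png")
E
```

```text
(no output)
```

View pics/w7c.png

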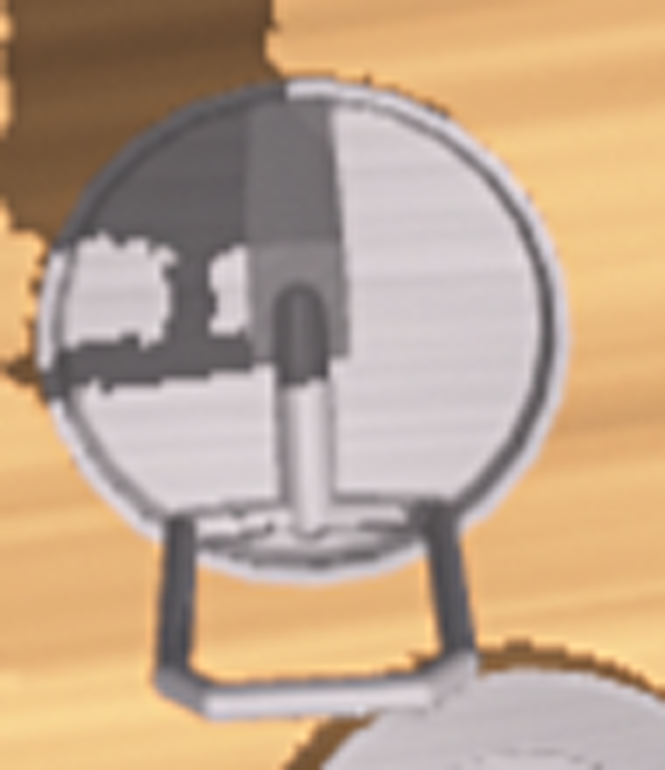

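```bash
python3 - <<'E'
from h import *
s=r.sense();W=cam("wrist",s)
a=lambda u,v:(280+u/7-.4,205+v/7-.4)
st=onz(W,a(296,299),.083);print("stem",st)
L=onz(W,a(205,702),.15);R_=onz(W,a(430,692),.15);m=(L+R_)/2
print("bar",L,R_,m);v=R_-L;print("yaw by bar",np.arctan2(v[1],v[0])-np.pi/2,"by boom",np.arctan2(*(m-st)[1::-1]),np.linalg.norm((m-st)[:2]))
for p in [(248,242),(337,242),(348,355),(252,358)]: print(onz(W,a(*p),.083)[:2])
E
```

```text
stem [ 0.50360933 -0.24416318  0.083     ]
bar [ 0.53108717 -0.26011233  0.15      ] [ 0.53389835 -0.23267841  0.15      ] [ 0.53249276 -0.24639537  0.15      ]
yaw by bar -0.10211454634812811 by boom -0.07712941624885938 0.028969550789456542
[ 0.4943028  -0.24955318]
[ 0.49616493 -0.23726905]
[ 0.51296748 -0.23812667]
[ 0.5113775  -0.25160485]
```

```bash
cat >> h.py <<'E'
def grip_tcp(g,yaw,t): 
    R=Rdown(np.pi/2+yaw,-t); return np.array(g)+.019*R[:,2],R
E
python3 - <<'E'
from h import *
p,R=grip_tcp([.5036,-.2442,.048],-.09,.65)
print(p,R)
go(p-.10*R[:,2],R);go(p,R)
E
```

```text
[ 0.515052   -0.24523347  0.03287441] [[-0.79286183  0.08987855  0.60273705]
 [ 0.07155086  0.99595273 -0.05439328]
 [-0.60518641  0.         -0.7960838 ]]
shift cm [-0.4  -0.06 17.85] turn [-0.017 -0.648 -0.059] deg 37.3
shift cm [-6.43  0.28 25.82] turn [-0.017 -0.648 -0.059] deg 37.3
```

```bash
python3 -m handwheel '0 0 3 0 -0.15 -0.01 1; -0.1 0 7 0 -0.32 -0.03 1; -0.2 0 11 -0.01 -0.48 -0.04 1; -0.4 0 15 -0.017 -0.648 -0.059 1; -0.4 -0.06 17.8 -0.017 -0.648 -0.059 1'; python3 - <<'E'
from h import *
print(r.sense()['joint_positions'].round(2))
p,R=grip_tcp([.5036,-.2442,.048],-.09,.65)
go(p-.10*R[:,2],R);go(p,R)
E
```

```text
clock: 12.0
tool_pos: [0.4547, -0.2294, 0.1409]
tcp_rot: [0.095, 2.532, -0.015]
ft_force: [1.0, 1.2, 1.3]
finger_gap: 1.0
[ 0.22 -0.33  0.35  2.37 -0.33  0.57  2.3 ]
shift cm [ 1.55 -1.07  2.37] turn [ 0.019 -0.043  0.009] deg 2.7
shift cm [ 1.12 -1.26 12.36] turn [ 0.019 -0.043  0.009] deg 2.7
```

```bash
python3 -m handwheel '0.6 -1.1 2 0.019 -0.043 0.009 1; 1.1 -1.25 4 0.019 -0.043 0.009 1; 1.1 -1.26 6 0.019 -0.043 0.009 1; 1.1 -1.26 7.5 0.019 -0.043 0.009 1; 1.1 -1.26 7.5 0.019 -0.043 0.009 1'; python3 - <<'E'
from h import *
s=r.sense();print(s['joint_positions'].round(2))
p,R=grip_tcp([.5036,-.2442,.048],-.09,.65)
go(p,R)
im=r.camera("wrist");cv2.imwrite("pics/w8.png",im[:,:,::-1])
E
```

```text
clock: 12.62
tool_pos: [0.4938, -0.2442, 0.0784]
tcp_rot: [0.109, 2.501, -0.033]
ft_force: [-0.5, 0.4, 0.4]
finger_gap: 0.999
[ 0.11 -0.14  0.47  2.4  -0.68  0.37  2.65]
shift cm [1.01 0.07 4.92] turn [ 0.004 -0.011  0.002] deg 0.7
```

View pics/w8.png

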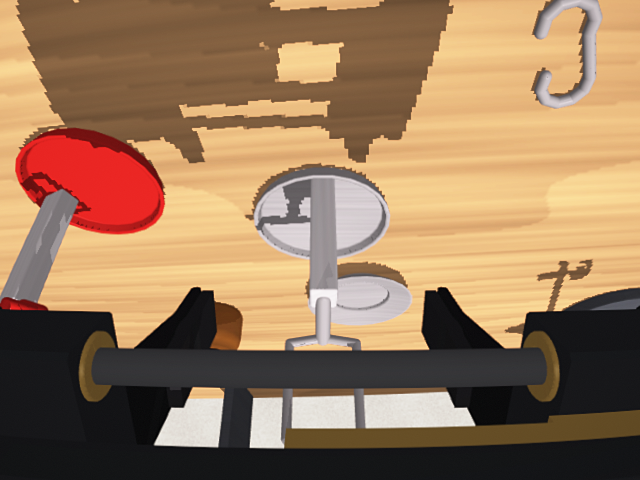

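```bash
python3 - <<'E'
from h import *
R1=Rdown(np.pi/2-.09,-.35)
go([.47,-.24,.20],R1)
go([.47,-.24,.28],Rdown(np.pi/2-.09-.1,0))
go([.47,-.24,.28],Rdown(np.pi/2-.09-.3,0))
E
```

```text
shift cm [ -5.31   0.27 -11.14] turn [0.003 0.29  0.002] deg 16.6
shift cm [-10.09   0.29 -17.56] turn [0.035 0.639 0.099] deg 37.1
shift cm [-10.09   0.29 -17.56] turn [0.099 0.634 0.292] deg 40.4
```

```bash
python3 -m handwheel '-0.5 0 -4 0 0.05 0 1; -3 0 -8 0.003 0.18 0 1; -5.3 0.3 -11.1 0.003 0.33 0 1; -7.5 0.3 -14.5 0.02 0.48 0.05 1; -10 0.3 -17.5 0.035 0.639 0.1 1'; python3 - <<'E'
from h import *
s=r.sense();print(s['joint_positions'].round(2))
go([.47,-.24,.28],Rdown(np.pi/2-.09-.95,0))
E
```

```text
clock: 13.3
tool_pos: [0.4689, -0.2405, 0.2828]
tcp_rot: [-0.306, -3.125, 0.001]
ft_force: [1.3, -0.8, -0.0]
finger_gap: 1.0
[ 0.31  0.05  0.08  1.62 -0.    1.48  1.77]
shift cm [-0.1   0.07  0.28] turn [-0.001 -0.001  0.845] deg 48.4
```

```bash
python3 -m handwheel '0 0 0 0 0 0.18 1; 0 0 0 0 0 0.36 1; 0 0 0 0 0 0.54 1; 0 0 0 0 0 0.72 1; 0 0 0 0 0 0.9 1'; python3 -m handwheel '0 0 0 0 0 0.18 1; 0 0 0 0 0 0.36 1; 0 0 0 0 0 0.54 1; 0 0 0 0 0 0.72 1; 0 0 0 0 0 0.9 1'; python3 -m handwheel '0 0 0 0 0 0.18 1; 0 0 0 0 0 0.36 1; 0 0 0 0 0 0.54 1; 0 0 0 0 0 0.72 1; 0 0 0 0 0 0.9 1';  python3 - <<'E'
from h import *
s=r.sense();print(s['joint_positions'].round(2))
for t in (.0,.3,.6):
    p,R=grip_tcp([.5036,-.2442,.048],-.09,t); F=R@np.diag([-1,-1,1]); go(p-.10*R[:,2],F)
E
```

```text
clock: 13.92
tool_pos: [0.4682, -0.2408, 0.2836]
tcp_rot: [-1.644, -2.676, 0.001]
ft_force: [0.7, -0.3, -0.5]
finger_gap: 0.999
clock: 14.55
tool_pos: [0.4676, -0.2411, 0.2844]
tcp_rot: [-2.651, -1.685, 0.001]
ft_force: [-0.2, -0.0, 0.1]
finger_gap: 1.0
clock: 15.18
tool_pos: [0.4669, -0.2414, 0.2851]
tcp_rot: [-3.121, -0.354, -0.0]
ft_force: [0.6, 0.3, 0.2]
finger_gap: 1.001
[ 0.25  0.04  0.15  1.62 -0.01  1.48 -0.95]
shift cm [ 3.51  1.1  15.62] turn [-0.    -0.     0.316] deg 18.1
shift cm [ 1.23  0.35 15.98] turn [-0.048  0.297  0.313] deg 24.9
shift cm [-0.84 -0.32 17.03] turn [-0.095  0.595  0.306] deg 38.7
```

```bash
python3 -m handwheel '0 0 3 -0.02 0.12 0.08 1; 0 0 7 -0.04 0.27 0.16 1; -0.3 -0.1 11 -0.06 0.42 0.25 1; -0.6 -0.2 14.5 -0.095 0.595 0.306 1; -0.8 -0.3 16.5 -0.095 0.595 0.306 1'; python3 - <<'E'
from h import *
s=r.sense();print(s['joint_positions'].round(2))
p,R=grip_tcp([.5036,-.2442,.048],-.09,.6); F=R@np.diag([-1,-1,1]); go(p-.06*R[:,2],F);go(p,F)
im=r.camera("wrist");cv2.imwrite("pics/w9.png",im[:,:,::-1])
W=cam("wrist",s);print(proj(W,[[.5036,-.2442,.083],[.5325,-.2464,.15]]))
E
```

```text
clock: 15.8
tool_pos: [0.4509, -0.2371, 0.1132]
tcp_rot: [2.979, -0.142, 0.912]
ft_force: [1.3, -0.5, 1.4]
finger_gap: 0.998
[ 0.27 -0.28  0.32  2.39 -0.39  0.52 -0.77]
shift cm [0.73 0.24 4.27] turn [-0.002  0.006 -0.006] deg 0.5
shift cm [ 0.77  0.25 10.27] turn [-0.002  0.006 -0.006] deg 0.5
[[321.57925719 203.3271863 ]
 [320.77556456  92.69484338]]
```

View pics/w9.png

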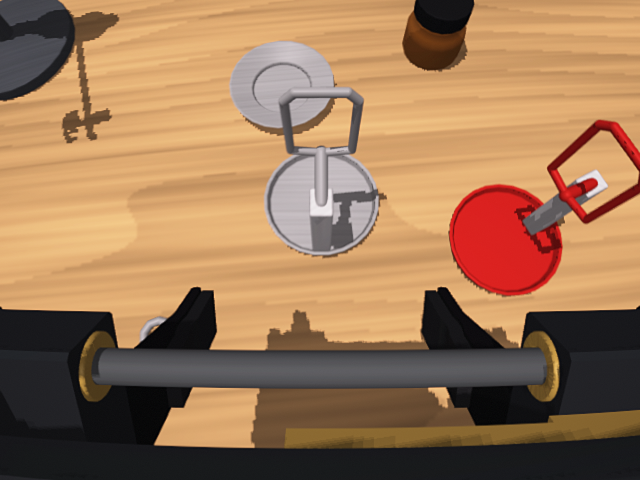

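The grey tray's stem top is at about (321,205) and its bar at (320,92), within 2 px of prediction. Going in.

```bash
python3 -m handwheel '0.5 0.2 2.5 0 0 0 1; 0.75 0.25 5 0 0 0 1; 0.75 0.25 7.5 0 0 0 1; 0.75 0.25 10 0 0 0 1; 0.75 0.25 10.2 0 0 0 1'; python3 - <<'E'
from h import *
s=r.sense();print(s['joint_positions'].round(2))
p,R=grip_tcp([.5036,-.2442,.048],-.09,.6); F=R@np.diag([-1,-1,1]); go(p,F)
E
```

```text
clock: 16.48
tool_pos: [0.517, -0.2461, 0.0341]
tcp_rot: [2.979, -0.137, 0.912]
ft_force: [-0.7, 2.1, -0.4]
finger_gap: 1.0
[ 0.08  0.03  0.47  2.36 -0.9   0.34 -0.32]
shift cm [-0.33 -0.06 -0.01] turn [-0.002  0.006 -0.003] deg 0.4
```

```bash
python3 -m handwheel '-0.2 -0.05 0 0 0 0 -0.3; -0.2 -0.05 0 0 0 0 -0.5; -0.2 -0.05 0 0 0 0 -0.5; -0.2 -0.05 0 0 0 0 -0.5; -0.2 -0.05 0 0 0 0 -1' 40;python3 -m handwheel '0 0 0 0 0 0 -1; 0 0 0 0 0 0 -1; 0 0 0 0 0 0 -1; 0 0 0 0 0 0 -1; 0 0 0 0 0 0 -1' 40; python3 - <<'E'
from h import *
s=r.sense();print(s['joint_positions'].round(2),s['ft_torque'])
p,R=grip_tcp([.5036,-.2442,.048],-.09,.6); F=R@np.diag([-1,-1,1]); go(p,F)
E
```

```text
clock: 17.1
tool_pos: [0.5155, -0.2454, 0.0333]
tcp_rot: [2.979, -0.137, 0.913]
ft_force: [-0.7, 0.4, -0.4]
finger_gap: 0.511
clock: 17.73
tool_pos: [0.5154, -0.2452, 0.0331]
tcp_rot: [2.979, -0.137, 0.912]
ft_force: [-0.1, 2.0, -0.1]
finger_gap: 0.148
[ 0.08  0.02  0.47  2.36 -0.91  0.34 -0.31] [0.24133056 0.88872156 0.16153349]
shift cm [-0.14  0.01  0.  ] turn [-0.003  0.006 -0.003] deg 0.4
```

```bash
python3 - <<'E'
from h import *
s=r.sense();R=Ro.from_rotvec(s['tcp_rot']).as_matrix()
Ry=Ro.from_rotvec([0,0,-.09]).as_matrix()
Tr=R.T@Ry; bt=R.T@(np.array([.5325,-.2464,.150])-s['tool_pos'])
np.savez("held.npz",Tr=Tr,bt=bt);print(bt)
def f(bar,yaw):
    Rw=Ro.from_rotvec([0,0,yaw]).as_matrix()@Tr.T
    return np.array(bar)-Rw@bt,Rw
go(*f([.5325,-.2464,.235],-.09))
go(*f([.545,-.1,.235],.05))
u=np.array([.98,.2,0]);go(*f(np.array([.6213,.0126,.228])-.05*u,.2))
E
cat >> h.py <<'E'
def f(bar,yaw):
    d=np.load("held.npz");Rw=Ro.from_rotvec([0,0,yaw]).as_matrix()@d['Tr'].T
    return np.array(bar)-Rw@d['bt'],Rw
def barnow(s=None):
    s=s or r.sense();d=np.load("held.npz");R=Ro.from_rotvec(s['tcp_rot']).as_matrix()
    Rt=R@d['Tr'];return s['tool_pos']+R@d['bt'],Rt
E
```

```text
[ 0.07962594 -0.00074677 -0.08724559]
shift cm [ 4.76 -0.03 -7.04] turn [ 0.  0. -0.] deg 0.0
shift cm [  4.68 -14.49  -7.03] turn [ 0.078 -0.001 -0.116] deg 8.0
shift cm [  5.8  -24.7   -5.39] turn [ 0.162 -0.001 -0.24 ] deg 16.6
```

```bash
python3 -m handwheel '0.7 0 -1 0 0 0 -1; 1.6 0 -2.3 0 0 0 -1; 2.7 0 -4 0 0 0 -1; 3.8 0 -5.6 0 0 0 -1; 4.76 0 -7 0 0 0 -1'; python3 - <<'E'
from h import *
s=r.sense();print(s['joint_positions'].round(2),s['ft_force']);b,Rt=barnow(s);print("bar",b)
go(*f([.545,-.12,.235],.05))
u=np.array([.98,.2,0]);go(*f(np.array([.6213,.0126,.228])-.05*u,.2))
im=r.camera("wrist");cv2.imwrite("pics/w10.png",im[:,:,::-1])
W=cam("wrist",s);print(proj(W,[b,b+Rt@[0,.018,0],b-Rt@[0,.018,0],b+Rt@[-.028,0,-.067]]))
E
```

```text
clock: 18.35
tool_pos: [0.515, -0.2454, 0.1178]
tcp_rot: [2.98, -0.137, 0.911]
ft_force: [0.5, 0.4, -3.4]
finger_gap: 0.149
[ 0.12 -0.15  0.4   2.29 -0.41  0.48 -0.82] [ 0.54458671  0.40554735 -3.36980798]
bar [ 0.53224888 -0.24664244  0.23470231]
shift cm [  0.12 -12.49   0.1 ] turn [ 0.078  0.001 -0.116] deg 8.0
shift cm [  1.08 -24.69   1.65] turn [ 0.162 -0.    -0.241] deg 16.6
[[313.86235119 119.89761237]
 [239.3603786  120.3850666 ]
 [388.50599836 120.09580145]
 [316.00169065 286.02240067]]
```

View pics/w10.png

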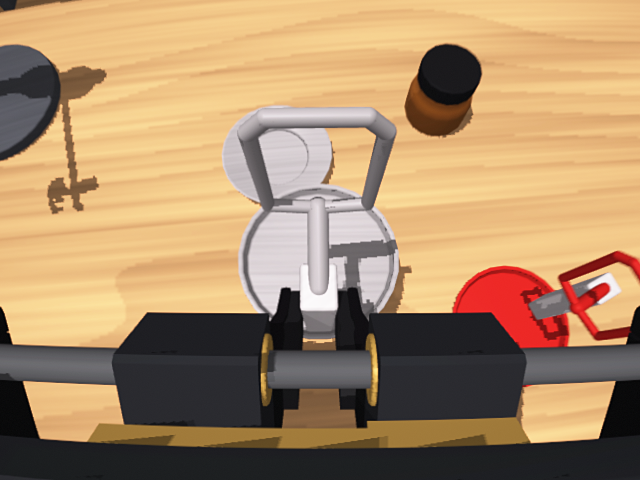

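```bash
python3 -m handwheel '0.1 -4 0.1 0.02 0 -0.03 -1; 0.1 -8.5 0.1 0.05 0 -0.075 -1; 0.1 -12.5 0.1 0.08 0 -0.116 -1; 0.3 -16.5 0.4 0.11 0 -0.16 -1; 0.6 -20.5 0.9 0.14 0 -0.2 -1'; python3 - <<'E'
from h import *
s=r.sense();print(s['joint_positions'].round(2),s['ft_force']);b,Rt=barnow(s);print("bar",b)
u=np.array([.98,.2,0]);go(*f(np.array([.6213,.0126,.232])-.055*u,.2))
E
```

```text
clock: 19.02
tool_pos: [0.5443, -0.0416, 0.1159]
tcp_rot: [-2.946, -0.224, -0.904]
ft_force: [-0.4, -0.2, -2.5]
finger_gap: 0.155
[ 0.01 -0.2   0.09  2.35 -0.31  0.44 -1.07] [-0.40074764 -0.24215141 -2.53444503]
bar [ 0.56095947 -0.03910814  0.23283919]
shift cm [ 0.97 -3.81  0.79] turn [ 0.022 -0.002 -0.039] deg 2.6
```

```bash
python3 -m handwheel '0.4 -1.5 0.3 0.01 0 -0.015 -1; 0.8 -3 0.6 0.02 0 -0.03 -1; 0.9 -3.8 0.8 0.022 0 -0.039 -1; 0.9 -3.8 0.8 0.022 0 -0.039 -1; 0.9 -3.8 0.8 0.022 0 -0.039 -1'; python3 - <<'E'
from h import *
s=r.sense();print(s['joint_positions'].round(2),s['ft_force']);b,Rt=barnow(s);print("bar",b,np.degrees(Ro.from_matrix(Rt).as_rotvec()))
im=r.camera("wrist");cv2.imwrite("pics/w11.png",im[:,:,::-1])
for n in ["scene","side"]:
    im=r.camera(n);cv2.imwrite(f"pics/{n}11.png",im[:,:,::-1])
    crop(im,*[((225,120,345,260),5,"pics/s11.png"),((270,110,390,260),5,"pics/d11.png")][n=="side"])
E
```

```text
clock: 19.65
tool_pos: [0.5502, -0.0029, 0.1146]
tcp_rot: [-2.931, -0.289, -0.901]
ft_force: [0.0, 0.3, -3.6]
finger_gap: 0.15
[-0.01 -0.19  0.02  2.34 -0.29  0.42 -1.13] [ 0.02287963  0.29727532 -3.61460505]
bar [0.5666347  0.00075667 0.23152866] [-3.22257997e-03 -1.30637247e-01  1.13792433e+01]
```

View pics/w11.png

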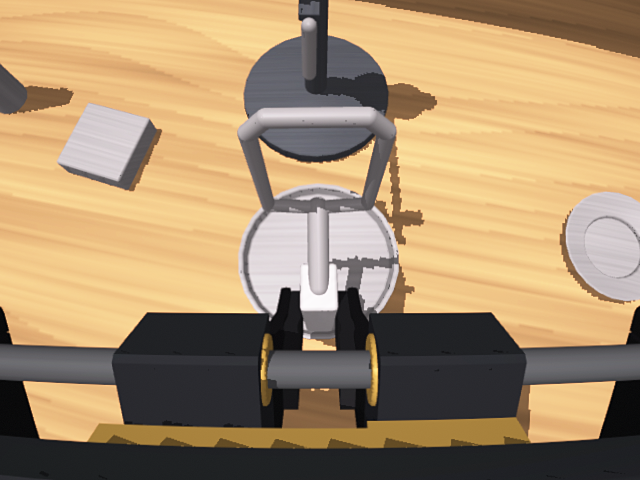

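View pics/s11.png

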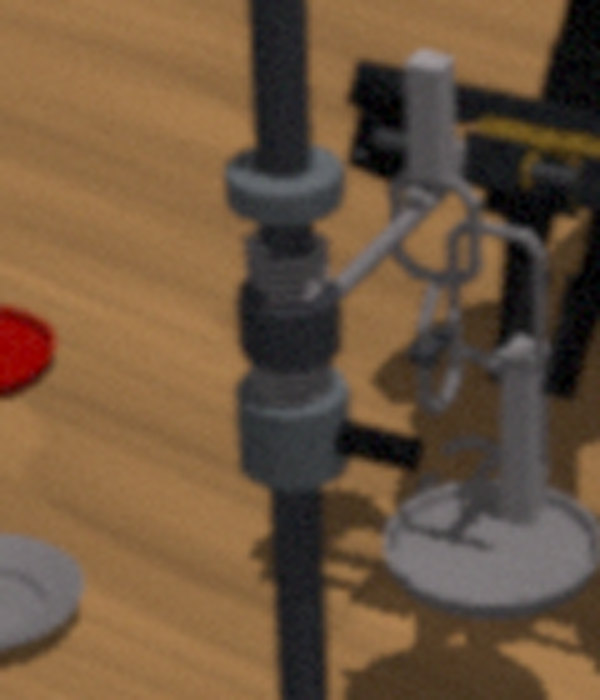

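View pics/d11.png

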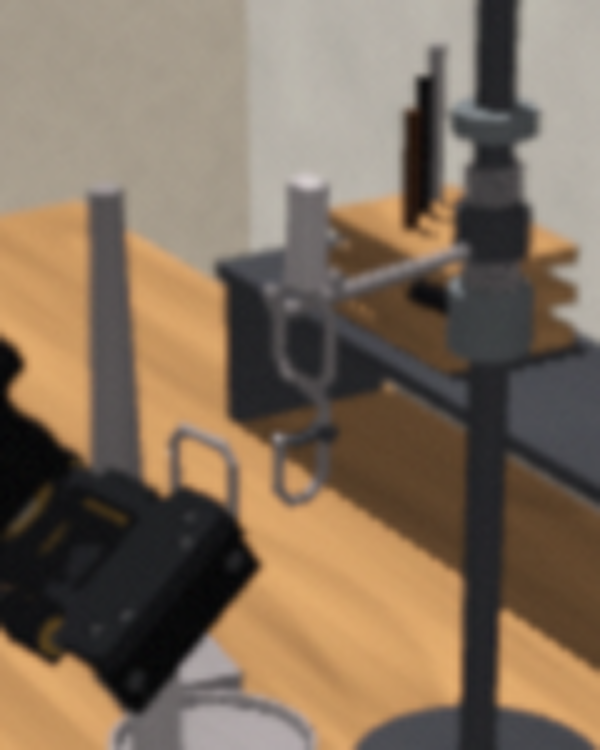

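```bash
python3 - <<'E'
from h import *
S=cam("scene");D=cam("side")
a=lambda u,v:(225+u/5-.4,120+v/5-.4)
d=lambda u,v:(270+u/5-.4,110+v/5-.4)
for k,p,q in [("tabtop",(430,62),(308,183)),("tabbot",(428,185),(306,292)),("eyebot rod",(436,275),(305,385)),("hookbottom",(438,405),(300,500)),("shank",(432,345),(325,432)),("bar mid",(502,230),(208,442)),("barL",(465,230),(182,430)),("barR",(535,240),(235,455))]:
    print(k,*tri([(S,a(*p)),(D,d(*q))]))
b,Rt=barnow()
for n,c,o in (("S",S,(225,120)),("D",D,(270,110))): print(n,((proj(c,[b,b+Rt@[0,.018,0],b-Rt@[0,.018,0],[.6218,.0133,.1825],[.6213-.0122,.0126-.0025,.217],[.6213,.0126,.315]])+.4-o)*5).round())
E
```

```text
tabtop [0.62373908 0.01186681 0.32309191] [np.float64(0.0), np.float64(0.0)]
tabbot [0.62376071 0.01197959 0.27647185] [np.float64(1.1), np.float64(1.1)]
eyebot rod [0.62051333 0.01089212 0.23763902] [np.float64(0.7), np.float64(0.7)]
hookbottom [0.62057109 0.01318541 0.18411432] [np.float64(0.7), np.float64(0.7)]
shank [0.63055866 0.01467192 0.21366007] [np.float64(2.3), np.float64(2.3)]
bar mid [ 5.67163755e-01 -1.42850893e-05  2.28977092e-01] [np.float64(2.2), np.float64(2.2)]
barL [ 0.56393745 -0.00678104  0.23178768] [np.float64(9.7), np.float64(9.7)]
barR [0.5729292  0.00784808 0.22417008] [np.float64(12.8), np.float64(12.8)]
S [[500. 227.]
 [543. 236.]
 [456. 217.]
 [438. 409.]
 [452. 312.]
 [436.  82.]]
D [[201. 433.]
 [172. 420.]
 [230. 446.]
 [304. 503.]
 [281. 437.]
 [302. 203.]]
```

```bash
python3 - <<'E'
from h import *
b,Rt=barnow();u=np.array([.98,.2,0])
for k in (.01,.025,.04,.053): go(*f(b+k*u,.2))
E
```

```text
shift cm [ 0.81 -0.    0.54] turn [ 0.001 -0.002 -0.001] deg 0.2
shift cm [ 2.05 -0.01  1.39] turn [ 0.001 -0.002 -0.001] deg 0.2
shift cm [ 3.29 -0.01  2.23] turn [ 0.001 -0.002 -0.001] deg 0.2
shift cm [ 4.36 -0.02  2.96] turn [ 0.001 -0.002 -0.001] deg 0.2
```

```bash
python3 -m handwheel '0.8 0 0.54 0 0 0 -1; 1.64 0 1.11 0 0 0 -1; 2.4 0 1.63 0 0 0 -1; 2.4 0 1.63 0 0 0 -1; 2.4 0 1.63 0 0 0 -1';  python3 - <<'E'
from h import *
s=r.sense();print(s['ft_force']);b,Rt=barnow(s);print("bar",b)
u=np.array([.98,.2,0])
go(*f(np.array([.6213,.0126,.2315])-.002*u,.2))
im=r.camera("wrist");cv2.imwrite("pics/w12.png",im[:,:,::-1])
for n in ["scene","side"]:
    im=r.camera(n);cv2.imwrite(f"pics/{n}12.png",im[:,:,::-1])
    crop(im,*[((225,120,345,260),5,"pics/s12.png"),((270,110,390,260),5,"pics/d12.png")][n=="side"])
E
```

```text
clock: 20.42
tool_pos: [0.5784, 0.0029, 0.1143]
tcp_rot: [-2.931, -0.29, -0.9]
ft_force: [0.8, -0.5, -2.7]
finger_gap: 0.151
[ 0.84286289 -0.50028069 -2.74033332]
bar [0.5949423  0.0065904  0.23123376]
shift cm [ 2.07 -0.07  1.37] turn [ 0.001 -0.002 -0.001] deg 0.1
```

View pics/d12.png

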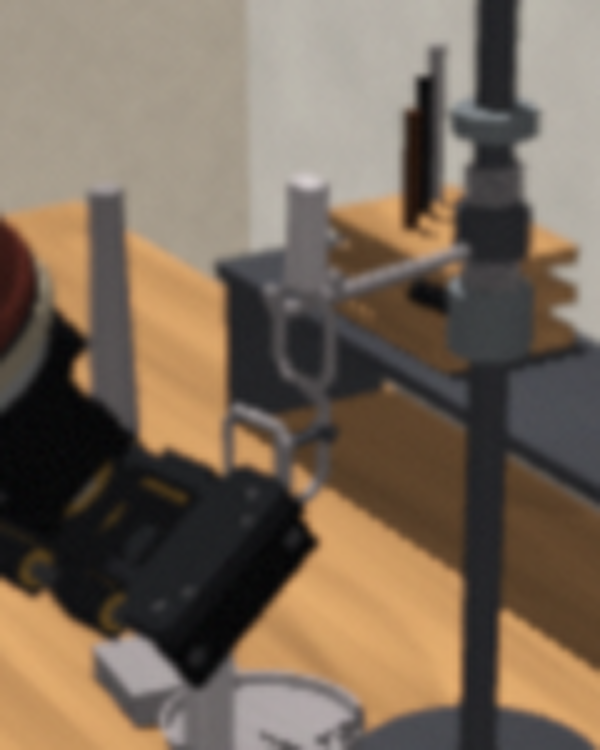

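View pics/s12.png

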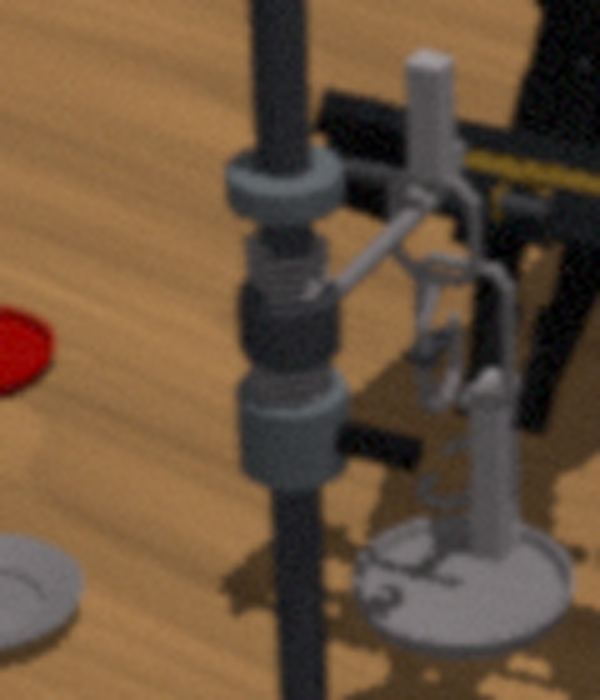

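View pics/w12.png

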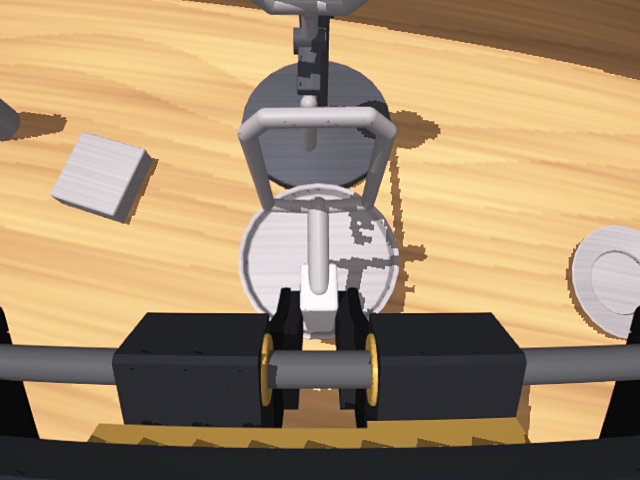

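```bash
python3 -m handwheel '0.7 -0.1 0.46 0 0 0 -1; 1.4 -0.2 0.93 0 0 0 -1; 2.0 -0.2 1.32 0 0 0 -1; 2.05 -0.2 1.36 0 0 0 -1; 2.05 -0.2 1.36 0 0 0 -1';  python3 - <<'E'
from h import *
s=r.sense();print(s['ft_force']);b,Rt=barnow(s);print("bar",b)
im=r.camera("wrist");cv2.imwrite("pics/w13.png",im[:,:,::-1]);crop(im,(200,0,440,220),3,"pics/w13c.png")
for n in ["scene","side"]:
    im=r.camera(n);cv2.imwrite(f"pics/{n}13.png",im[:,:,::-1])
    crop(im,*[((280,140,340,210),9,"pics/s13.png"),((300,150,370,230),9,"pics/d13.png")][n=="side"])
E
```

```text
clock: 21.2
tool_pos: [0.602, 0.0096, 0.1147]
tcp_rot: [-2.931, -0.289, -0.9]
ft_force: [0.2, 0.6, -2.4]
finger_gap: 0.153
[ 0.18541331  0.56809926 -2.36423181]
bar [0.61855071 0.01327376 0.2315689 ]
```

View pics/d13.png

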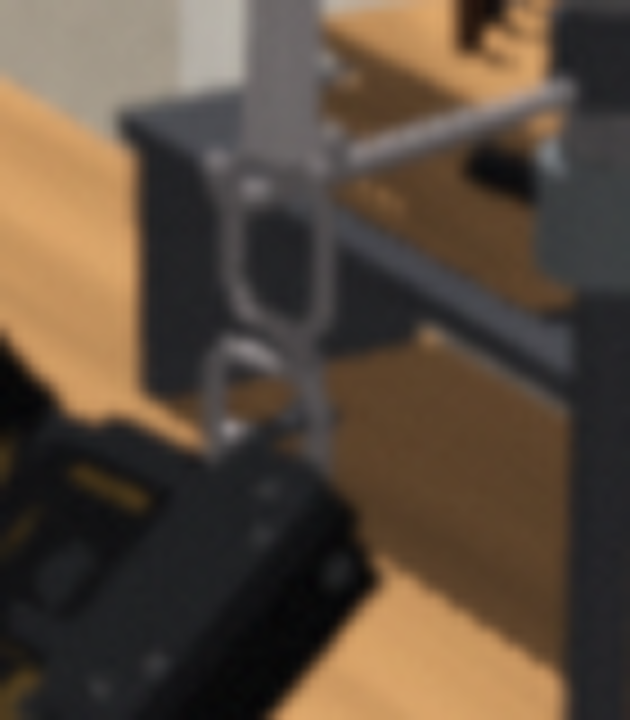

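View pics/s13.png

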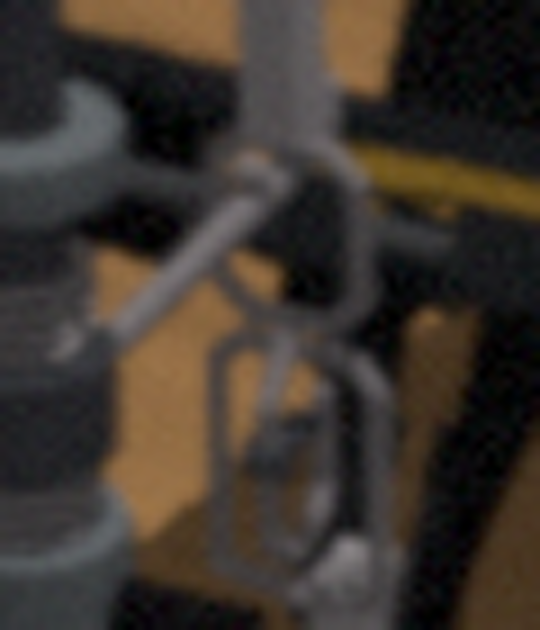

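View pics/w13c.png

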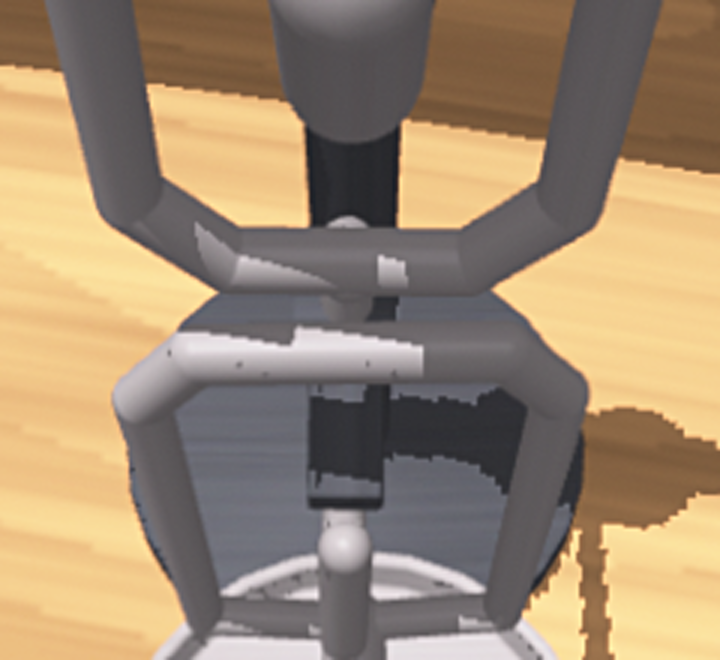

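```bash
python3 - <<'E'
from h import *
s=r.sense();W=cam("wrist",s);b,Rt=barnow(s)
a=lambda u,v:(200+u/3-.3,v/3-.3)
for dz in (0,.003,-.003):
  for k,p,z in [("tip",(346,545),.2165),("plate end",(345,500),.2145),("plate far/shank",(345,390),.2145),("bar",(350,352),.2315),("eyebotouter",(350,262),.2375)]:
    x=onz(W,a(*p),z+dz);print(dz,k,x,"rel bar(tray frame) mm",((Rt.T@(x-b))*1e3).round(1))
print(proj(W,[b]))
E
```

```text
0 tip [0.60923388 0.01098367 0.2165    ] rel bar(tray frame) mm [ -9.5  -0.3 -15.2]
0 plate end [0.61451884 0.01217622 0.2145    ] rel bar(tray frame) mm [ -4.1  -0.2 -17.2]
0 plate far/shank [0.62581875 0.01448404 0.2145    ] rel bar(tray frame) mm [  7.5  -0.2 -17.3]
0 bar [0.6193491  0.01255764 0.2315    ] rel bar(tray frame) mm [ 0.8 -0.8 -0.2]
0 eyebotouter [0.62353193 0.0133611  0.2375    ] rel bar(tray frame) mm [ 5.  -0.8  5.7]
0.003 tip [0.60790827 0.01068128 0.2195    ] rel bar(tray frame) mm [-10.8  -0.4 -12.2]
0.003 plate end [0.61307072 0.01184624 0.2175    ] rel bar(tray frame) mm [ -5.5  -0.3 -14.2]
0.003 plate far/shank [0.62405606 0.01408982 0.2175    ] rel bar(tray frame) mm [  5.7  -0.2 -14.3]
0.003 bar [0.61747011 0.01215326 0.2345    ] rel bar(tray frame) mm [-1.1 -0.8  2.8]
0.003 eyebotouter [0.62137192 0.01289966 0.2405    ] rel bar(tray frame) mm [ 2.8 -0.9  8.7]
-0.003 tip [0.61055949 0.01128607 0.2135    ] rel bar(tray frame) mm [ -8.1  -0.3 -18.2]
-0.003 plate end [0.61596697 0.0125062  0.2115    ] rel bar(tray frame) mm [ -2.6  -0.2 -20.2]
-0.003 plate far/shank [0.62758143 0.01487826 0.2115    ] rel bar(tray frame) mm [  9.3  -0.1 -20.3]
-0.003 bar [0.62122809 0.01296203 0.2285    ] rel bar(tray frame) mm [ 2.7 -0.8 -3.3]
-0.003 eyebotouter [0.62569195 0.01382255 0.2345    ] rel bar(tray frame) mm [ 7.3 -0.8  2.7]
[[313.05534235 119.25815075]]
```

```bash
python3 - <<'E'
from h import *
s=r.sense();b,Rt=barnow(s)
for dz in (.01,.02,.03,.04,.05): go(s['tool_pos']-[0,0,dz],Ro.from_rotvec(s['tcp_rot']).as_matrix())
E
```

```text
shift cm [-0.56  0.    0.83] turn [0. 0. 0.] deg 0.0
shift cm [-1.12  0.01  1.65] turn [0. 0. 0.] deg 0.0
shift cm [-1.69  0.01  2.48] turn [0. 0. 0.] deg 0.0
shift cm [-2.25  0.01  3.31] turn [0. 0. 0.] deg 0.0
shift cm [-2.81  0.02  4.14] turn [0. 0. 0.] deg 0.0
```

```bash
python3 -m handwheel '-0.28 0 0.41 0 0 0 -1; -0.56 0 0.83 0 0 0 -1; -0.84 0 1.24 0 0 0 -1; -1.12 0 1.65 0 0 0 -1; -1.12 0 1.65 0 0 0 -1';  python3 - <<'E'
from h import *
s=r.sense();print(s['ft_force'],s['ft_torque']);b,Rt=barnow(s);print("bar",b)
im=r.camera("wrist");crop(im,(200,0,440,220),3,"pics/w14c.png")
im=r.camera("scene");crop(im,(280,140,340,210),9,"pics/s14.png")
E
```

```text
clock: 21.98
tool_pos: [0.6021, 0.0096, 0.0948]
tcp_rot: [-2.931, -0.289, -0.901]
ft_force: [0.4, 0.0, -0.3]
finger_gap: 0.153
[ 0.40968143  0.02817049 -0.26410075] [-1.63674080e-01  8.00845759e-01  2.58393021e-04]
bar [0.61859021 0.01325402 0.21172039]
```

View pics/w14c.png

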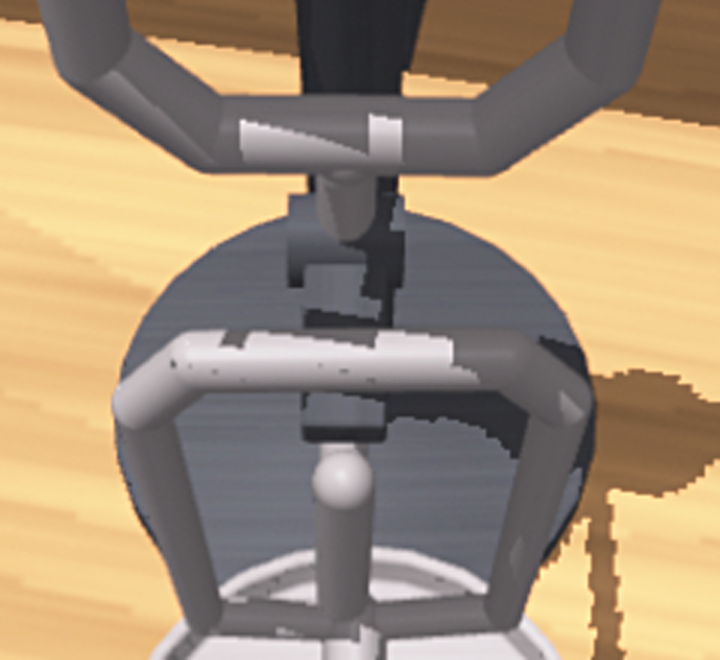

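The bar rests on the keeper, between the free tip at crop (345,480) and the shank. Pressing on.

```bash
python3 -m handwheel '-0.14 0 0.21 0 0 0 -1; -0.28 0 0.41 0 0 0 -1; -0.42 0 0.62 0 0 0 -1; -0.56 0 0.83 0 0 0 -1; -0.56 0 0.83 0 0 0 -1';  python3 - <<'E'
from h import *
s=r.sense();print(s['ft_force']);b,Rt=barnow(s);print("bar",b)
E
python3 -m handwheel '-0.14 0 0.21 0 0 0 -1; -0.28 0 0.41 0 0 0 -1; -0.42 0 0.62 0 0 0 -1; -0.56 0 0.83 0 0 0 -1; -0.56 0 0.83 0 0 0 -1';  python3 - <<'E'
from h import *
s=r.sense();print(s['ft_force'],s['ft_torque']);b,Rt=barnow(s);print("bar",b)
im=r.camera("wrist");crop(im,(200,0,440,220),3,"pics/w15c.png")
im=r.camera("scene");crop(im,(280,140,340,210),9,"pics/s15.png")
E
```

```text
clock: 22.7
tool_pos: [0.6024, 0.0097, 0.0852]
tcp_rot: [-2.931, -0.289, -0.902]
ft_force: [0.2, 0.2, 2.5]
finger_gap: 0.153
[0.19876025 0.16492833 2.49464098]
bar [0.6188107  0.01332167 0.20212561]
clock: 23.32
tool_pos: [0.6023, 0.0097, 0.075]
tcp_rot: [-2.931, -0.289, -0.901]
ft_force: [-0.5, -0.1, 3.3]
finger_gap: 0.155
[-0.52421559 -0.0969891   3.31861526] [-0.0845419   0.21877677 -0.00629231]
bar [0.61876835 0.01332995 0.19188968]
```

View pics/w15c.png

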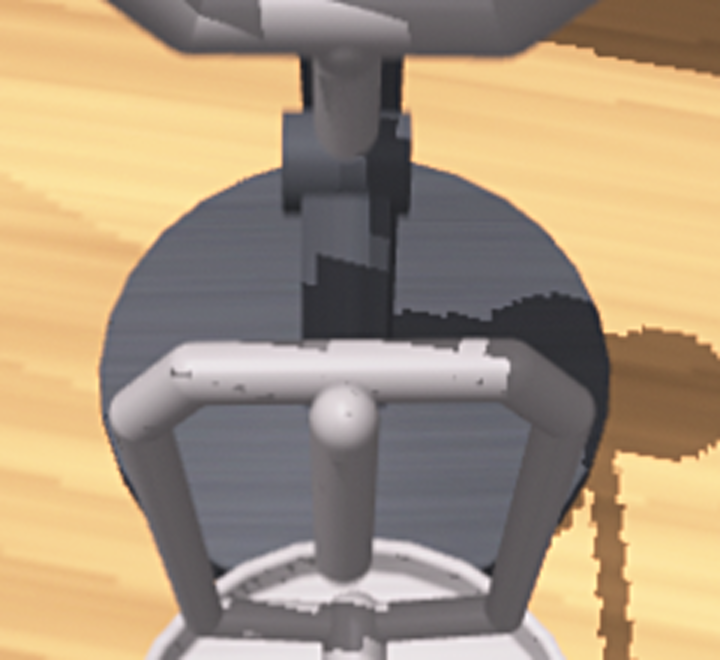

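View pics/s15.png

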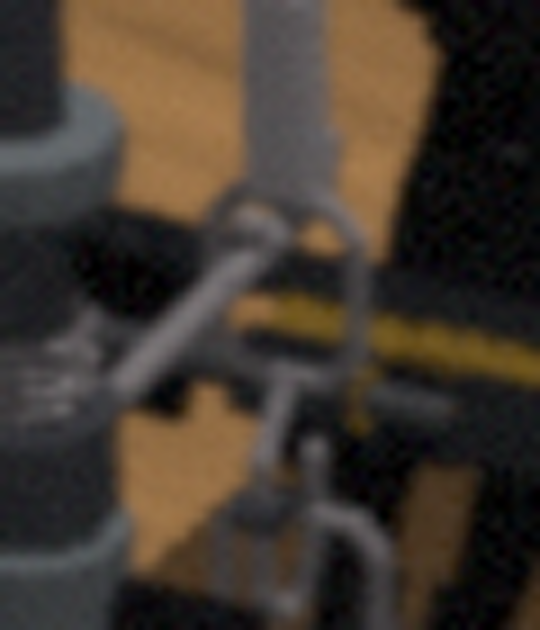

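```bash

python3 -m handwheel '-0.14 0 0.21 0 0 0 -1; -0.28 0 0.41 0 0 0 -1; -0.42 0 0.62 0 0 0 -1; -0.56 0 0.83 0 0 0 -1; -0.56 0 0.83 0 0 0 -1';  python3 - <<'E'
from h import *
s=r.sense();print(s['ft_force'],s['ft_torque']);b,Rt=barnow(s);print("bar",b)
im=r.camera("wrist");crop(im,(200,0,440,220),3,"pics/w16c.png")
im=r.camera("scene");crop(im,(280,140,340,220),9,"pics/s16.png")
E
```

```text
clock: 24.05
tool_pos: [0.6018, 0.0098, 0.0644]
tcp_rot: [-2.932, -0.289, -0.899]
ft_force: [0.3, 0.6, 1.5]
finger_gap: 0.153
[0.27539385 0.59372005 1.45729844] [-0.13171721  0.56141879 -0.01567605]
bar [0.61836221 0.01344239 0.18124633]
```

View pics/w16c.png

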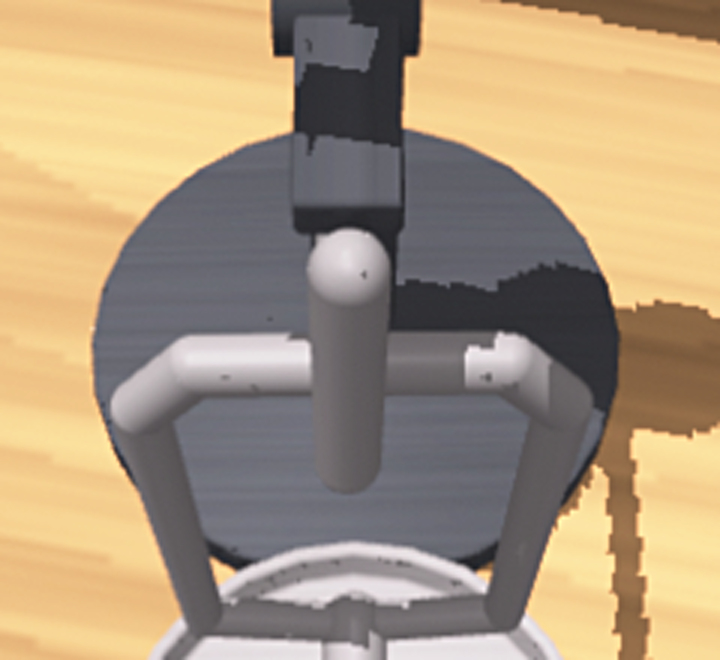

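View pics/s16.png

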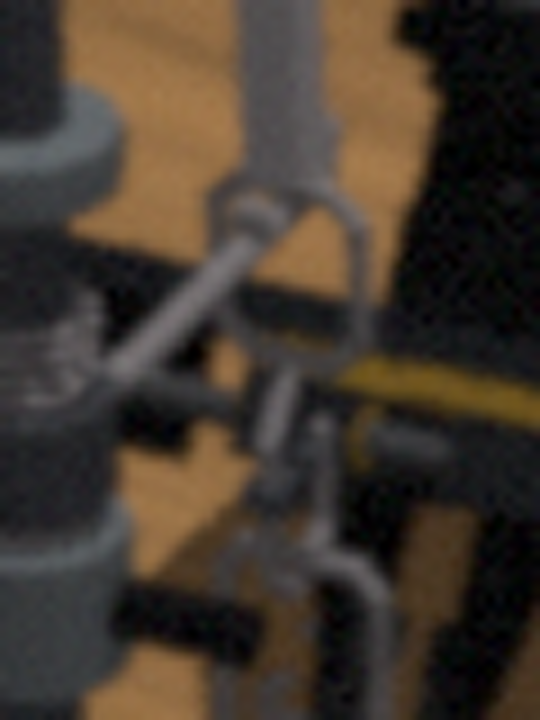

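The keeper (crop rows 20–230) has sprung back over the bar at row 365, so it is home. I'll relieve the residual press about 3 mm and let go.

```bash

python3 -m handwheel '0.08 0 -0.12 0 0 0 -1; 0.17 0 -0.25 0 0 0 -1; 0.17 0 -0.25 0 0 0 -1; 0.17 0 -0.25 0 0 0 -1; 0.17 0 -0.25 0 0 0 -1'; python3 - <<'E'
from h import *
for i in range(3):
    s=r.sense();print(s['ft_force'],s['ft_torque']);r.camera("wrist")
b,Rt=barnow(s);print("bar",b)
E
```

```text
clock: 24.78
tool_pos: [0.6018, 0.0098, 0.0675]
tcp_rot: [-2.932, -0.289, -0.899]
ft_force: [0.7, -0.2, -0.0]
finger_gap: 0.15
[ 0.72857551 -0.18105576 -0.04473346] [-0.16572307  0.80478781 -0.00954834]
[ 0.9978148  -0.19087976  0.44802103] [-0.19098957  0.78520315  0.01300911]
[ 1.09939086  0.54287335 -0.0768194 ] [-0.17712694  0.8390187  -0.00737957]
bar [0.61837628 0.01345063 0.184413  ]
```

```bash

python3 -m handwheel '0 0 0 0 0 0 -0.65; 0 0 0 0 0 0 -0.5; 0 0 0 0 0 0 0; 0 0 0 0 0 0 0.5; 0 0 0 0 0 0 0.8'; python3 - <<'E'
from h import *
s=r.sense();print(s['ft_force'],s['ft_torque'])
im=r.camera("wrist");cv2.imwrite("pics/w17.png",im[:,:,::-1])
E
```

```text
clock: 25.55
tool_pos: [0.6018, 0.0098, 0.0675]
tcp_rot: [-2.932, -0.289, -0.899]
ft_force: [-0.7, 0.0, -0.6]
finger_gap: 0.504
[-0.7228172   0.02667265 -0.56385261] [-0.18467805  0.7887544  -0.03057531]
```

View pics/w17.png

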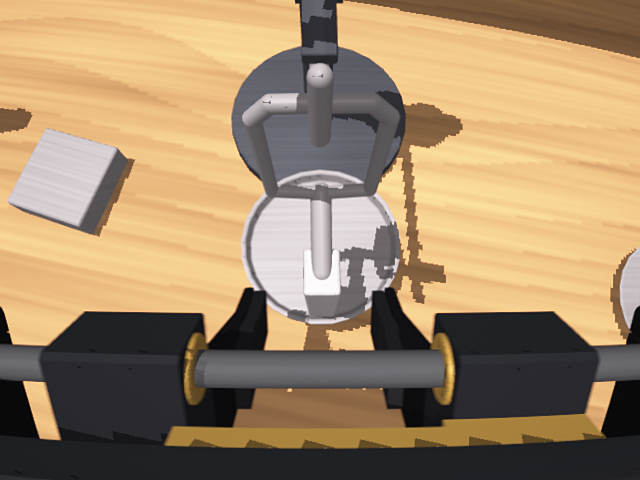

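```bash

python3 -m handwheel '0 0 -0.7 0 0 0 0.8; 0 0 -1.8 0 0 0 0.8; 0 0 -3.2 0 0 0 0.8; 0 0 -5 0 0 0 0.8; 0 0 -7 0 0 0 0.8'; python3 - <<'E'
from h import *
s=r.sense();print(s['ft_force'],s['joint_positions'].round(2))
im=r.camera("wrist");cv2.imwrite("pics/w18.png",im[:,:,::-1])
go(s['tool_pos']+[-.05,0,.03],Ro.from_rotvec(s['tcp_rot']).as_matrix())
E
```

```text
clock: 26.22
tool_pos: [0.5627, 0.0016, 0.1267]
tcp_rot: [-2.932, -0.289, -0.9]
ft_force: [0.1, -0.5, -0.2]
finger_gap: 0.894
[ 0.0550916  -0.50150468 -0.22083117] [-0.   -0.18  0.    2.31 -0.26  0.44 -1.17]
shift cm [-2.5  -1.03 -5.06] turn [ 0.001 -0.002 -0.   ] deg 0.1
```

View pics/w18.png

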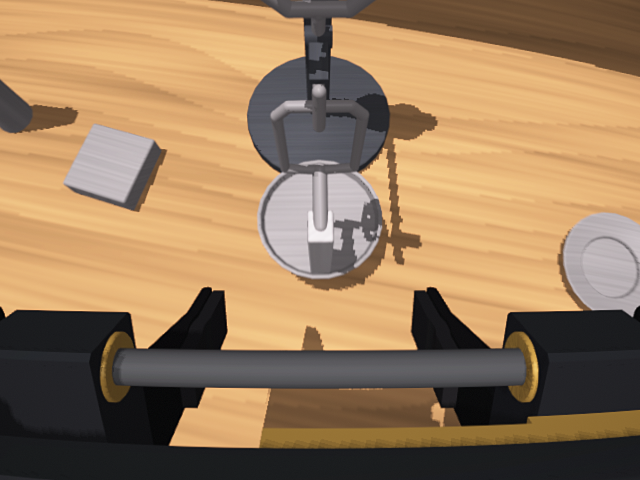

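```bash

python3 -m handwheel '0 0 -1.5 0 0 0 0.8; 0 0 -3 0 0 0 0.8; 0 0 -3.5 0 0 0 0.8; 0 0 -3.5 0 0 0 0.8; 0 0 -3.5 0 0 0 0.8'; python3 - <<'E'
from h import *
for n in ["scene","side"]:
    im=r.camera(n);cv2.imwrite(f"pics/{n}19.png",im[:,:,::-1])
    crop(im,*[((250,110,350,260),5,"pics/s19.png"),((290,110,390,260),5,"pics/d19.png")][n=="side"])
im=r.camera("wrist");cv2.imwrite("pics/w19.png",im[:,:,::-1])
E
python3 -m handwheel '0 0 0 0 0 0 0.8; 0 0 0 0 0 0 0.8; 0 0 0 0 0 0 0.8; 0 0 0 0 0 0 0.8; 0 0 0 0 0 0 0.8'
python3 - <<'E'
from h import *
a=cv2.imread("pics/w19.png").astype(int);im=r.camera("wrist")[:,:,::-1]
print(np.abs(im.astype(int)-a).max(), (np.abs(im-a).max(2)>25).sum())
b=cv2.imread("pics/side19.png").astype(int);im=r.camera("side")[:,:,::-1]
print((np.abs(im.astype(int)-b).max(2)>25).sum())
E
```

```text
clock: 26.9
tool_pos: [0.5434, -0.0027, 0.1573]
tcp_rot: [-2.931, -0.288, -0.903]
ft_force: [0.4, 0.3, -1.5]
finger_gap: 0.9
clock: 27.68
tool_pos: [0.5434, -0.0027, 0.1573]
tcp_rot: [-2.931, -0.288, -0.903]
ft_force: [0.4, -0.4, 0.1]
finger_gap: 0.899
94 476
6
```

View pics/s19.png

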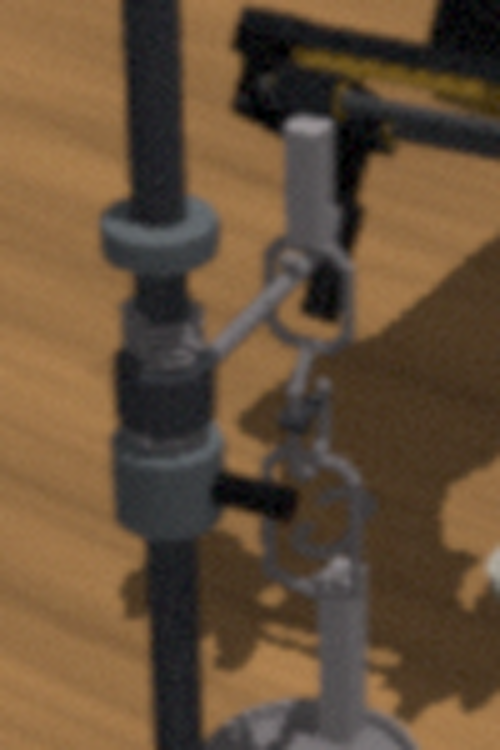

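View pics/d19.png

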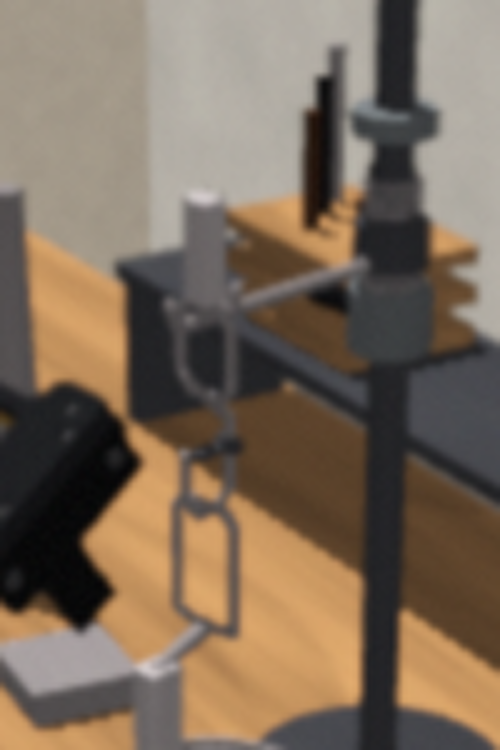

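View pics/w19.png

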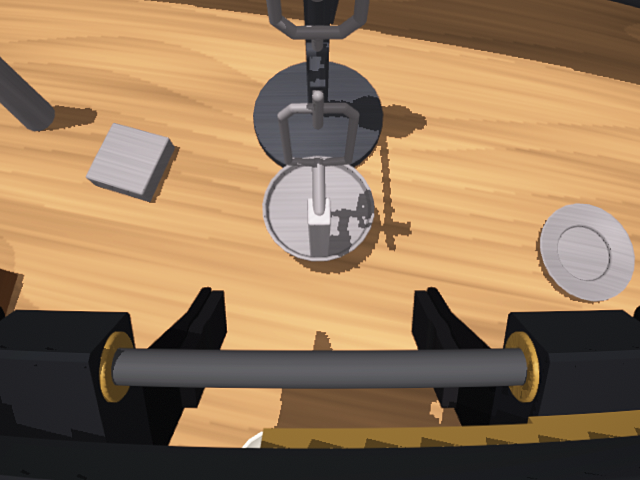

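The bar lies at the bottom of the J (side crop about (205,508)) with the keeper shut above it. One more stillness check, then I'll hand in.

```bash
python3 -m handwheel '0 0 0 0 0 0 0.8; 0 0 0 0 0 0 0.8; 0 0 0 0 0 0 0.8; 0 0 0 0 0 0 0.8; 0 0 0 0 0 0 0.8'
python3 - <<'E'
from h import *
S=cam("scene");D=cam("side")
a=lambda u,v:(250+u/5-.4,110+v/5-.4)
d=lambda u,v:(290+u/5-.4,110+v/5-.4)
print("hook/bar",tri([(S,a(308,462)),(D,d(204,510))]),"tabtop",tri([(S,a(310,122)),(D,d(205,196))]))
a=r.camera("wrist").astype(int);r.camera("side");im=r.camera("wrist").astype(int)
print((np.abs(im-a).max(2)>25).sum())
im0=cv2.imread("pics/side0.png").astype(int);n=r.camera("side")[:,:,::-1].astype(int);cv2.imwrite("pics/diff.png",np.where(np.abs(n-im0)>30,255,n//2).astype(np.uint8))
E
```

```text
clock: 28.4
tool_pos: [0.5434, -0.0026, 0.1572]
tcp_rot: [-2.931, -0.289, -0.902]
ft_force: [-1.6, -0.1, 0.0]
finger_gap: 0.904
hook/bar (array([0.62097553, 0.01093373, 0.18033982]), [np.float64(0.5), np.float64(0.5)]) tabtop (array([0.62172623, 0.01185657, 0.31829699]), [np.float64(0.6), np.float64(0.6)])
9
```

View pics/diff.png

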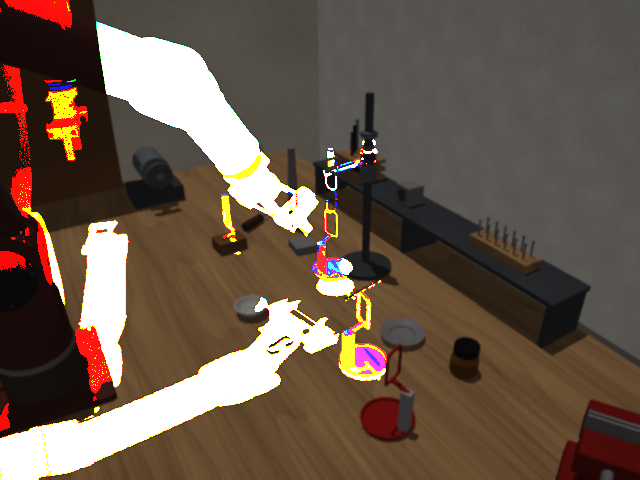

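Only the hanger, the tray, the arm and shadows differ from the first picture. The chain is still, so I'm handing in.

```bash
python3 - <<'E'
from h import *
print(r.close_job(), r.sense()['clock'])
E
```

```text
the job is handed in; nothing more can be done
the job is handed in; nothing more can be done
```

The job is handed in, at about 28.5 s of the 72 s allowed. The hanger hangs by its eye on the stand's arm, and the grey tray hangs from its snap hook. No verdict was reported.

**What I did:**
- I lifted the hanger out of its rest, threaded its eye over the sprung arm and let go.
- I gripped the tray's stem with the fingers tilted about 34°, after turning the wrist half a turn because the first approach ran into joint limits.
- I passed the bail over the hook's free upright and pressed the bar down until the keeper snapped back over it. The highest force I read was about 6.5 N, against the 16 N limit, but I only read it at the end of each move.
- I eased off the remaining press, let go and backed clear.

**Last checks:**
- **Bar home:** the pictures showed the bar at the bottom of the hook with the keeper shut above it. By triangulation it lay at about (0.621, 0.011, 0.180) m, where the sunk seat should be. The hanger's top was nearly straight above it.
- **Stillness:** successive wrist pictures were practically identical (9 pixels changed), so the chain was still.
- **Bystanders:** compared with the first side picture, the visible bystanders had not moved. The arm hid the S-hook and the lower mandrel, so those two were not checked at the end.
- **Disagreement:** camera and arm estimates of the bar's height differed by about 2.5 mm before the insertion. It did not matter.

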